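# Seat a connector insert and show its coding pin to the camera with a mirror

## Robot

A 7-joint arm with a two-finger parallel gripper is mounted at the origin on a cart in front of the work surface, level with it; the furniture and walls round the work are solid. World frame = base frame: x ahead of the robot, y to its left, z up, the work surface at z = 0. Lengths are in m, angles in rad, forces in N, time in s.
With the tool pointing down it reaches from about 0.425 to 0.875 m from the base axis. Payload 4.7 kg.
Tool frame: the origin (TCP) lies at the very end of the fingers, on their centre line; the grasp point (between the pads) lies bot.grip_point_offset behind it (bot.grip_point_offset is the distance from the TCP to the grasp point, in m); z points along the fingers, y is the line along which they close (so a half turn about z gives the same grasp; the last joint's range is limited). The gripper opens to 87 mm and grips with 3 to 60 N. Pads are 19 mm wide; open, the fingers measure 117 mm over their backs; the gripper's body (75 mm by 190 mm) begins 51 mm behind the grasp point.
Start: joints at [-1.271, 0.321, -0.07, 1.45, 0.023, 1.371, -0.057], TCP at [0.183, 0.624, 0.196] pointing down, gripper open.
Joint ranges: [-2.86, 2.86], [-0.3, 2.09], [-1.38, 1.24], [0.06, 2.45], [-1.56, 4.7], [0.09, 2.05], [-2.69, 2.69]. Speed limits (rad/s): [2.57, 2.57, 3.14, 3.14, 3.14, 3.14, 3.14].

## Interface

Orientations are given as a rotation vector (axis times angle).
In Python, from rig import status, capture, get_calibration, finish_job, bot gives the robot as it stands. The module is installed in compiled form; this text tells all that it offers.
- The arm moves only by the tool carry_out, never from a script. Its argument "motion" is a list of rows, each a list of 6 numbers: the shift along the tool's x, y, z as a fraction of full scale, then the turn, a rotation vector about the tool's x, y, z as a fraction of full scale. In form: [[dx, dy, dz, rx, ry, rz], ...]. A call has 1 to 12 rows; each row shifts and turns the commanded pose from where the row before left it, along the tool's axes as they then stand; what a row does not reach is not made up. Full scale, the value 1, is 1 m for a shift and 360 degrees for a turn. A row lasts 1/10 s, in which the tool goes at most 50 mm and 8.59 degrees, less where a joint would pass 70% of its speed; a pose out of reach is approached as far as the arm can. A call with a number of a shift or a turn outside -1 to 1 is refused whole. A call with a gripper value outside its range is refused whole. "hand" is the closure, from -1 (fully open) to 1 (shut), set as the call begins (left out, the last holds). The fingers move at their own pace and stop on an object; "force" is the grip in N (left out, the last holds). Time passes only in rows, so rows that do not move let the fingers close. It gives the time, the measured TCP pose, the force, the opening and the grip force at its end, in the units of the state.
- status.get_state(): the state, without advancing time (a new reading comes with each control period).
- capture(name): name is "side" or "top" or "wrist"; returns (picture, depth): 400x640x3 uint8, red, green, blue; 400x640 float32, m along the optical axis (not along the pixel's ray), 0 where there is no reading.
- get_calibration(name): a dict with "camera_matrix" (3x3 intrinsics, pixels), "k1" (the pictures are not rectified: a ray, as slopes to the right and down, at radius r is drawn at 1 + k1 r^2 times it, then the intrinsics apply), "R" (3x3) and "t" (3): a world point X has camera coordinates R X + t. Camera axes: x right, y down, z forward; pixel columns grow to the right and rows downward; lengths in m; the calibration is good to about 2 mm. A picture is of the moment at which its call begins: read the wrist's pose just before it. get_calibration takes no time and is no camera call; for the wrist camera it gives the pose at the moment of the call.
- finish_job(): hands the job in; it is judged then, once.
The state is a dict: "time": time; "qpos": joint angles; "qvel": joint speeds; "joint_torque": joint torques, N m; "eef_pos": TCP position; "orientation": TCP orientation; "force": force on the tool from outside, world axes, zero at the start; "moment": the same for the moment, N m; "width": opening from 0.0 (shut) to 1.0 (fully open); "gripper_force": force on a finger pad.
Only numpy, scipy, OpenCV 4.12 (cv2) and the standard library are available. Lean on these libraries where they do the work, as an engineer would, in place of code of your own. Each camera call takes 0.05 s, during which the arm holds its last target. There are 200 camera calls.

## Task

Press the loose connector insert fully home in the empty nest of the inspection jig, brass coding pin facing away from the camera, until its shoulder lies flush on the nest's rim, and let go of it. Then lift the inspection mirror out of its dock by the handle and hold it upright above the engraved ring on the jig, the middle of its glass on the lens axis, turned so that the camera sees the hidden pin of the insert you seated in the middle of the mirror. Finish while still holding the mirror there, touching nothing else with it, and leave the other things on the bench where they are.

Things in the scene. Friction and masses are not known exactly. Their poses are not given: they have to be found in the camera images.
- jig: Inspection jig, fixed: grey base plate 305 (x) x 156 (y) mm, top at 12 mm. Origin at bench level under the lens axis; x the way the camera looks (away from the robot), y left, z up. Black box camera at x = -156 to -75 mm, 80 mm high. Two alike aluminium nests at x = +35, y = +50 and -50 mm; which is empty changes. Ring 46 mm across engraved at x = +115, y = 0.
- lens (a point): Centre of the camera lens's front glass, [-75, 0, 57] mm in the jig's frame; the camera looks level along the jig's +x from here.
- mirror_spot (a point): Point on the lens axis straight above the centre of the engraved ring, [115, 0, 57] mm in the jig's frame: the centre of the mirror's glass belongs here.
- sight_left (a point): Aiming point in the air for when the left nest (jig +y) is the empty one, [13.3, 35, 57] mm in the jig's frame, on the bisector of the angle lens - mirror_spot - pin of an insert seated there: a mirror at mirror_spot whose glass faces this point squarely shows that pin to the lens.
- sight_right (a point): The same aiming point for when the right nest (jig -y) is the empty one, [13.3, -35, 57] mm in the jig's frame.
- nest_free: The empty nest: aluminium, 42 (x) x 48 (y) x 28 mm high. Origin: centre of its underside, 12 mm above the bench; axes as the jig's. Recess 25 (x) x 33 (y), 17 mm deep, with a key notch 11 wide, 4 deep in its rear (+x) wall. Two sprung balls in its y walls resist the last 9 mm (5 to 15 N), then snap into the plug's groove. A seated insert has its origin at [0, 0, 12] mm here.
- nest_rim (a point): Centre of the empty nest's mouth, at the height of its rim (40 mm above the bench).
- nest_taken: The other nest, same make and frame, with an identical insert already home in it.
- insert: Loose grey plastic connector insert, 50 g, upright on the blue sheet (3 mm thick). Origin at the centre of its underside, z up. Plug 22 (x) x 30 (y), 16 mm high, key rib 8 wide standing out 2.5 mm on its +x side; above it a body 28 (x) x 36 (y) mm from z = 16 to 50 mm, its underside is the shoulder. Six contact holes in the top. Take it across the 36 mm (y) sides of the body.
- coding_pin (a point): Head of the brass coding pin, 6 mm across, standing out 2 mm from the insert's +x face; at [16, 0, 33] mm in the insert's frame, so 57 mm above the bench when seated.
- mirror: Hand mirror, 80 g, in its dock, handle up. Origin: centre of the glass, 32 mm above the bench when docked; the glass looks along -x, y across it, z up the handle. Frame 48 (y) x 44 (z), x = 0 to 6 mm; glass 42 x 38. Square handle 12 x 12 mm, axis at x = +3, y = 0, from z = 48 to 148 mm. It may lean 4 degrees about y in the dock; fingers closing along x set it straight.
- mirror_grip (a point): Point on the handle's axis to grip, [3, 0, 125] mm in the mirror's frame.
- dock: The mirror's dock, fixed: steel base 56 (x) x 86 (y) x 10 mm with two aluminium channels, 46 mm high, that hold the left and right edges of the mirror's frame with about 1 mm of play. The mirror comes out straight upwards (lift 40 mm or more). Origin at the centre of its underside, axes as the mirror's.
- qc_stamp: Bystander (sizes in mm): small hand stamp with a turned wooden knob, 19x33x58, standing on the blue sheet left of and behind the jig.
- ink_pad: Bystander (sizes in mm): flat closed ink pad, 47x69x14, on the blue sheet beyond the stamp.
- screwdriver_red: Bystander (sizes in mm): screwdriver with a red handle, 190 long, lying at the front left.
- connector_0: Bystander (sizes in mm): small white four-way wire connector, 12x22x10, at the front left near the insert.
- psu_01: Bystander (sizes in mm): open green power-supply circuit board with components, 46x88x24, at the left beyond the insert.
- label_roll: Bystander (sizes in mm): white roll of labels, 56 across, 30 high, behind the mirror's dock.
- fuse_box: Bystander (sizes in mm): small cream and red carton, 44x64x26, in front of the dock.
- swab_jar: Bystander (sizes in mm): clear jar of cotton swabs, 51 across, 84 high, behind the jig.
Things that resemble listed ones, but are neither listed nor needed, are in the scene too. Leave any turquoise look-alike of the insert alone.

How it is judged:
By the outcome, as a careful person would: the job done as asked, in the order asked, and still so for the second after the job is handed in, while the arm keeps its last pose, push and grip.
It also fails if it takes over 67 s, if anything falls off the work surface, if the arm or the gripper's body presses on something with over 40 N, if the wrist force passes 120 N, or if a joint passes its speed limit or range.

## Working session

There is one attempt and no reset: what is moved stays moved. The work goes in short steps, Python scripts to look and compute and a tool call to move; the robot and the scene stay as the last step left them, time stands still between calls to the robot, and variables do not carry over. Pictures are saved under pics/ and viewed, at most 10 in all, crops included, and the job is handed in when it is done.

Besides the shell and the picture viewer there is one more tool, called as a command line: name --pt "numbers of a row" for each row, then --argument value for the rest. carry_out: Moves the arm, as the interface text tells. Its arguments: {"type":"object","properties":{"motion":{"type":"array","items":{"type":"array","items":{"type":"number"}}},"hand":{"type":"number"},"force":{"type":"number"}},"required":["motion"]}

```bash
mkdir -p pics; cat > h.py <<'E'
import numpy as np, cv2
from scipy.spatial.transform import Rotation as Ro
from rig import status, capture, get_calibration, finish_job, bot
def ray(c,u,v):
    K=c["camera_matrix"];K=np.array(K);xd=np.array([(u-K[0,2])/K[0,0],(v-K[1,2])/K[1,1]])
    x=xd.copy()
    for _ in range(20): x=xd/(1+c["k1"]*(x@x))
    R=np.array(c["R"]);t=np.array(c["t"])
    return -R.T@t, R.T@np.array([x[0],x[1],1.])
def onplane(c,u,v,z):
    o,d=ray(c,u,v); return o+d*(z-o[2])/d[2]
def at(c,u,v,depth):
    o,d=ray(c,u,v); return o+d*depth
def proj(c,X):
    R=np.array(c["R"]);t=np.array(c["t"]);p=R@np.array(X)+t;s=p[:2]/p[2];s=s*(1+c["k1"]*(s@s))
    K=np.array(c["camera_matrix"]);return K[0,0]*s[0]+K[0,2],K[1,1]*s[1]+K[1,2]
E
python3 - <<'E'
from h import *
s=status.get_state();print(s,bot.grip_point_offset)
for n in("top","side","wrist"):
    c=get_calibration(n);p,d=capture(n);cv2.imwrite(f"pics/{n}0.png",p[:,:,::-1]);np.savez(f"{n}0.npz",p=p,d=d)
    print(n,c)
E
```

```text
{'time': 0.0, 'qpos': array([-1.270903  ,  0.32181834, -0.07007046,  1.45163772,  0.02265471,
        1.37079624, -0.05690764]), 'qvel': array([ 0.00014796, -0.00045116,  0.0005586 ,  0.00011967, -0.00082385,
        0.00023588, -0.0011036 ]), 'joint_torque': array([-4.86637146e-05, -4.91283703e+01, -4.03833389e-01, -3.12528992e+01,
       -6.38776808e-02,  4.36285778e-02,  1.72926207e-04]), 'eef_pos': array([0.1831613 , 0.62305056, 0.1950832 ]), 'orientation': array([-4.47350324e-01, -3.10946369e+00,  2.93755750e-03]), 'force': array([-0.89378376,  0.13507499,  0.44837821]), 'moment': array([0.04792941, 0.02430315, 0.00432892]), 'gripper_force': 0.0, 'width': 0.9986651555990919} 0.0187
top {'camera_matrix': array([[444.00991796,   0.        , 322.99759743],
       [  0.        , 444.00991796, 199.27395715],
       [  0.        ,   0.        ,   1.        ]]), 'k1': 0.03779388715969654, 'R': array([[-0.01660768, -0.99986083,  0.00158138],
       [-0.97850912,  0.01592787, -0.20558747],
       [ 0.20553368, -0.00496173, -0.97863747]]), 't': array([0.11642755, 0.53124134, 1.44711862])}
[... 158 characters left out ...]
  ,   1.        ]]), 'k1': -0.035254529445677515, 'R': array([[ 0.98359955, -0.18013953, -0.00903742],
       [-0.08182967, -0.40103285, -0.91240154],
       [ 0.16073528,  0.89817727, -0.40919648]]), 't': array([-0.48886559,  0.21092869,  1.29441189])}
wrist {'camera_matrix': array([[330.80882375,   0.        , 324.65915914],
       [  0.        , 330.80882375, 195.29206596],
       [  0.        ,   0.        ,   1.        ]]), 'k1': 0.009310269149293313, 'R': array([[ 2.83167960e-01,  9.59069885e-01, -9.28177578e-04],
       [ 9.25417187e-01, -2.72977534e-01,  2.62842721e-01],
       [ 2.51831167e-01, -7.52875886e-02, -9.64838247e-01]]), 't': array([-0.6501461 , -0.0318257 ,  0.38935468])}
```

View pics/top0.png

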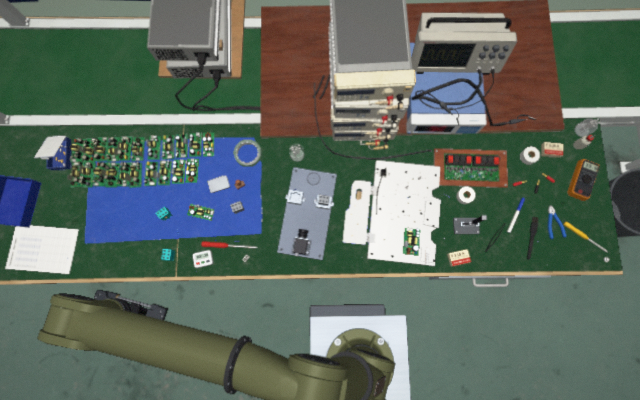

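View pics/side0.png

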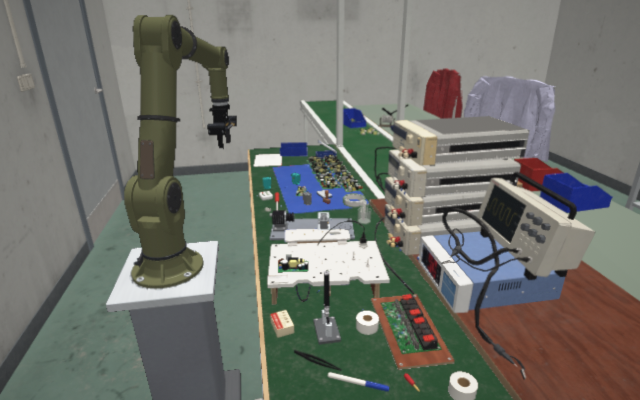

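The top view shows the jig at about (310,215), the camera box at (302,240), nests at (295,198) and (323,201), the grey insert at (237,207), turquoise look-alikes at (163,213) and (166,255), and the mirror dock at (466,226). I'll zoom in next.

```bash
python3 - <<'E'
from h import *
p=np.load("top0.npz")["p"]
a=cv2.resize(p[155:270,215:355],None,fx=4.2,fy=4.2,interpolation=cv2.INTER_CUBIC)
b=cv2.resize(p[200:250,440:500],None,fx=3.3,fy=3.3,interpolation=cv2.INTER_CUBIC)
o=np.zeros((a.shape[0],a.shape[1]+b.shape[1],3),np.uint8);o[:,:a.shape[1]]=a;o[:b.shape[0],a.shape[1]:]=b
w=np.load("side0.npz")["p"][265:345,300:345];w=cv2.resize(w,None,fx=4,fy=4,interpolation=cv2.INTER_CUBIC);o[165:165+w.shape[0],a.shape[1]:a.shape[1]+w.shape[1]]=w[:,:198]
print(o.shape);cv2.imwrite("pics/crop1.png",o[:,:800,::-1])
c=get_calibration("top")
for n,u,v,z in(("insert",237,207,.053),("nestL",295,198,.04),("nestR",323,201,.04),("cam",302,240,.08),("handle",480,218,.17),("dock",466,226,.01)):print(n,onplane(c,u,v,z))
E
```

```text
Traceback (most recent call last):
ValueError: could not broadcast input array from shape (320,180,3) into shape (318,180,3)
```

```bash
python3 - <<'E'
from h import *
p=np.load("top0.npz")["p"]
a=cv2.resize(p[155:270,215:355],None,fx=4.2,fy=4.2,interpolation=cv2.INTER_CUBIC)
b=cv2.resize(p[200:250,440:500],None,fx=3.3,fy=3.3,interpolation=cv2.INTER_CUBIC)
o=np.zeros((a.shape[0]+10,a.shape[1]+b.shape[1],3),np.uint8);o[:a.shape[0],:a.shape[1]]=a;o[:b.shape[0],a.shape[1]:]=b
w=np.load("side0.npz")["p"][265:345,300:345];w=cv2.resize(w,None,fx=4,fy=4,interpolation=cv2.INTER_CUBIC);o[165:165+w.shape[0],a.shape[1]:a.shape[1]+w.shape[1]]=w
print(o.shape);cv2.imwrite("pics/crop1.png",o[:,:800,::-1])
c=get_calibration("top")
for n,u,v,z in(("insert",237,207,.053),("nestL",295,198,.04),("nestR",323,201,.04),("cam",302,240,.08),("handle",480,218,.17),("dock",466,226,.01)):print(n,onplane(c,u,v,z))
E
```

```text
(493, 786, 3)
insert [0.51164161 0.39787959 0.053     ]
nestL [0.54226485 0.20324468 0.04      ]
nestR [0.5302334  0.10769164 0.04      ]
cam [0.393257   0.17853378 0.08      ]
handle [ 0.44218322 -0.37407201  0.17      ]
dock [ 0.44086524 -0.38167194  0.01      ]
```

View pics/crop1.png

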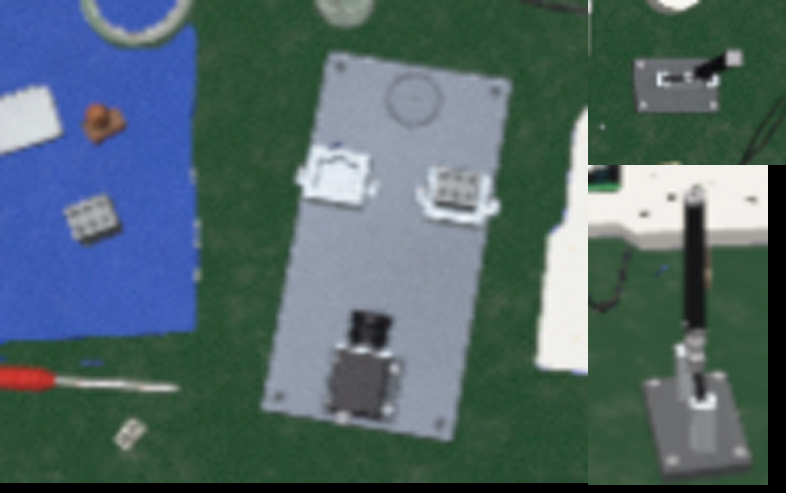

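The left nest is empty, at crop (338,175). The loose insert is at crop (92,217), and the mirror handle's top is at crop (734,58). Next I'll measure the jig's plate corners and move over the insert.

```bash
cat >> h.py <<'E'
def plan(pos,yaw):
    "pos: TCP target; yaw deg: direction of tool y (mod 180), tool down"
    s=status.get_state();R=Ro.from_rotvec(s["orientation"]);p=s["eef_pos"]
    d=R.inv().apply(np.array(pos)-p)
    best=None
    for k in(0,180):
        a=np.radians(yaw+k);y=np.array([np.cos(a),np.sin(a),0]);z=np.array([0,0,-1.]);x=np.cross(y,z)
        T=Ro.from_matrix(np.c_[x,y,z]);rv=(R.inv()*T).as_rotvec()
        if best is None or np.linalg.norm(rv)<np.linalg.norm(best): best=rv
    yy=R.apply([0,1,0]);print("t",round(s["time"],2),"tcp",p.round(4),"ydir",np.degrees(np.arctan2(yy[1],yy[0])).round(2),"zdir",R.apply([0,0,1]).round(4),"F",s["force"].round(1),"w",round(s["width"]*87,1),"q7",s["qpos"].round(2))
    print("shift",d.round(4),"rows>=",np.linalg.norm(d)/.05,"| turn frac",(best/2/np.pi).round(5),"rows>=",np.degrees(np.linalg.norm(best))/8.59)
E
python3 - <<'E'
from h import *
c=get_calibration("top")
P=[onplane(c,215+u/4.2,155+v/4.2,.012) for u,v in((331,53),(511,80),(453,440),(264,410))]
P=np.array(P)[:,:2];print(P)
print("sides",[np.linalg.norm(P[i]-P[(i+1)%4]) for i in range(4)])
fx=(P[0]+P[1]-P[2]-P[3])/2;fy=(P[0]+P[3]-P[1]-P[2])/2
print("yaw",np.degrees(np.arctan2(fx[1],fx[0])),np.degrees(np.arctan2(-fy[0],fy[1])))
print("ring",onplane(c,215+414/4.2,155+100/4.2,.012),"centre",P.mean(0))
print("handle top",onplane(c,440+146/3.3,200+58/3.3,.18))
D=[onplane(c,440+(u-588)/3.3,200+v/3.3,.01) for u,v in((635,59),(717,58),(717,111),(636,111))];print("dock",np.array(D)[:,:2],np.mean(D,0))
plan([.46,.40,.25],73)
E
```

```text
[[0.65810382 0.20869097]
 [0.6321833  0.05778304]
 [0.3330568  0.11140593]
 [0.35969685 0.26367746]]
sides [np.float64(0.15311785149813417), np.float64(0.30389484686143015), np.float64(0.15458431938363104), np.float64(0.3034307771418482)]
yaw -10.301777386195678 -9.83530160156913
ring [0.61619158 0.13937569 0.012     ] centre [0.49576019 0.16038935]
handle top [ 0.44169154 -0.38343076  0.18      ]
dock [[ 0.46967464 -0.34379046]
 [ 0.46942812 -0.42885778]
 [ 0.41391595 -0.42384963]
 [ 0.41512592 -0.34053566]] [ 0.44203615 -0.38425838  0.01      ]
t 0.15 tcp [0.1832 0.6232 0.1953] ydir 73.63 zdir [-3.0e-04 -1.4e-03 -1.0e+00] F [-0.6  0.8  0.5] w 86.9 q7 [-1.27  0.32 -0.07  1.45  0.02  1.37 -0.06]
shift [-0.3285 -0.1362 -0.0544] rows>= 7.1954950730362786 | turn frac [-2.30e-04  2.00e-05  1.75e-03] rows>= 0.07381787172541188
```

carry_out --pt "0 0 -0.03 0 0 0" --pt "0 0 -0.025 0 0 0" --pt "-0.04 -0.017 0 0 0 0" --pt "-0.04 -0.017 0 0 0 0" --pt "-0.04 -0.017 0 0 0 0" --pt "-0.04 -0.017 0 0 0 0" --pt "-0.04 -0.017 0 0 0 0" --pt "-0.04 -0.017 0 0 0 0" --pt "-0.04 -0.017 0 0 0 0" --pt "-0.04 -0.017 0 0 0 0" --pt "0 0 0 0 0 0" --pt "0 0 0 0 0 0"

```text
time: 1.35
eef_pos: [0.4527, 0.4018, 0.2508]
orientation: [-0.452, -3.108, 0.001]
force: [-1.0, 1.0, -0.1]
width: 1.001
gripper_force: 0.0
```

```bash
python3 - <<'E'
from h import *
plan([.46,.40,.25],73)
c=get_calibration("wrist");p,d=capture("wrist");cv2.imwrite("pics/w1.png",p[:,:,::-1]);np.savez("w1.npz",p=p,d=d,R=c["R"],t=c["t"])
u,v=map(int,proj(c,[.5116,.3979,.04]));print(u,v)
cv2.imwrite("pics/w1c.png",cv2.resize(p[max(v-60,0):v+60,max(u-80,0):u+80],None,fx=5,fy=5,interpolation=cv2.INTER_CUBIC)[:,:,::-1])
E
```

```text
t 1.35 tcp [0.4527 0.4018 0.2508] ydir 73.45 zdir [-6.e-04 -2.e-04 -1.e+00] F [-1.   1.  -0.1] w 87.1 q7 [-0.88  0.2   0.14  1.49 -0.03  1.45  0.53]
shift [-0.0075  0.0003  0.0008] rows>= 0.15037336522727934 | turn frac [-7.00e-05 -8.00e-05  1.24e-03] rows>= 0.05234246870251266
334 210
```

View pics/w1c.png

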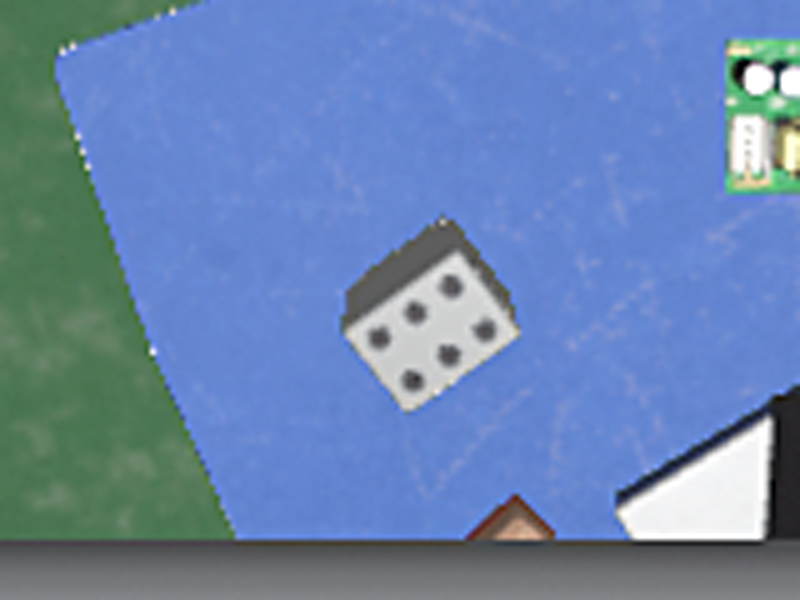

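The wrist crop shows the insert's top at about (432,330), with its long near side at the upper left and no pin on it. The pin should therefore be on the far side, so I'll check from there.

carry_out --pt "-0.04 -0.01 0 0 0 0" --pt "-0.04 -0.01 0 0 0 0" --pt "-0.04 -0.01 0 0 0 0" --pt "-0.04 -0.01 0 0 0 0" --pt "-0.04 -0.01 0 0 0 0" --pt "0 0 0 0 0 0" --pt "0 0 0 0 0 0"

```text
time: 2.1
eef_pos: [0.6291, 0.2997, 0.2502]
orientation: [-0.446, -3.108, -0.0]
force: [-0.5, 0.6, 0.4]
width: 0.998
gripper_force: 0.0
```

```bash
python3 - <<'E'
from h import *
plan([.46,.40,.25],73)
c=get_calibration("wrist");p,d=capture("wrist");cv2.imwrite("pics/w2.png",p[:,:,::-1]);np.savez("w2.npz",p=p,d=d,R=c["R"],t=c["t"])
u,v=map(int,proj(c,[.5116,.3979,.04]));print(u,v); print(proj(c,[.545,.203,.04]))
a=cv2.resize(p[max(v-40,0):max(v-40,0)+80,max(u-50,0):u+50],None,fx=5,fy=5,interpolation=cv2.INTER_CUBIC)
b=cv2.resize(p[:,:320],None,fx=.9,fy=.9)
o=np.zeros((400,a.shape[1]+b.shape[1],3),np.uint8);o[:min(400,a.shape[0]),:a.shape[1]]=a[:400];o[:b.shape[0],a.shape[1]:]=b
cv2.imwrite("pics/w2c.png",o[:,:800,::-1])
E
```

```text
t 2.1 tcp [0.6291 0.2997 0.2502] ydir 73.67 zdir [-1.7e-03  3.0e-04 -1.0e+00] F [-0.5  0.6  0.4] w 86.8 q7 [-0.65  0.41  0.24  1.24 -0.1   1.51  0.86]
shift [0.1905 0.0487 0.0006] rows>= 3.9318952334722614 | turn frac [-4.00e-05 -2.80e-04  1.86e-03] rows>= 0.07877053177298761
378 40
(np.float64(224.59929678090162), np.float64(120.82457898882315))
```

View pics/w2c.png

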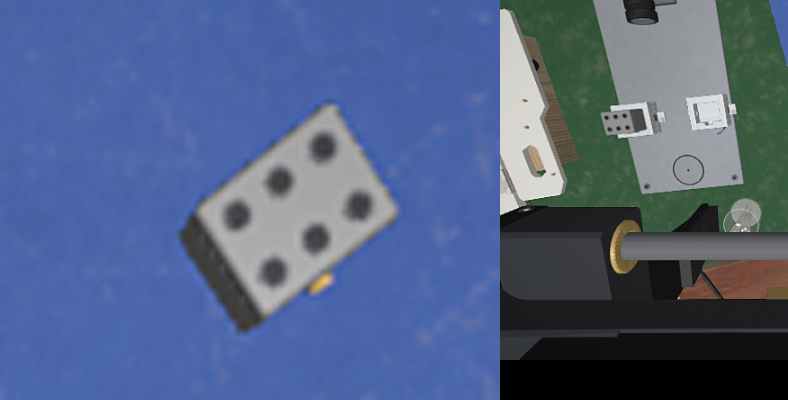

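The pin is visible at crop (320,283), so the insert's +x points down-right there. The empty nest is at crop (709,110) and the ring at (688,170). Now I'll measure precisely from the two wrist views.

```bash
python3 - <<'E'
from h import *
K=get_calibration("wrist")
for n in("w1","w2"):
    f=np.load(n+".npz");p=f["p"];c=dict(K,R=f["R"],t=f["t"])
    hsv=cv2.cvtColor(p,cv2.COLOR_RGB2HSV)
    u,v=map(int,proj(c,[.5116,.3979,.053]))
    m=((hsv[...,1]<50)&(hsv[...,2]>115)).astype(np.uint8);w=np.zeros_like(m);w[max(v-35,0):v+35,u-35:u+35]=1;m*=w
    m=cv2.morphologyEx(m,cv2.MORPH_CLOSE,np.ones((7,7)))
    cs,_=cv2.findContours(m,0,2);q=max(cs,key=cv2.contourArea)[:,0]
    X=np.array([onplane(c,a,b,.053)[:2] for a,b in q],np.float32)
    r=cv2.minAreaRect(X*1000);print(n,"insert",r)
    dd=f["d"][max(v-3,0):v+4,u-3:u+4];print(" depth z",at(c,u,v,np.median(dd))[2])
f=np.load("w2.npz");p=f["p"];c=dict(K,R=f["R"],t=f["t"]);hsv=cv2.cvtColor(p,cv2.COLOR_RGB2HSV)
# pin
m=(cv2.inRange(hsv,(12,90,100),(32,255,255)));m[70:]=0;m[:,:340]=0;m[:,420:]=0
b=np.argwhere(m)[:,::-1];print("pin",onplane(c,*b.mean(0),.036),len(b))
# ring: dark ring
g=cv2.cvtColor(p,cv2.COLOR_RGB2GRAY)
sub=g[160:220,180:240];mm=(sub<cv2.GaussianBlur(sub,(0,0),6).astype(int)-12).astype(np.uint8)
pts=np.argwhere(mm)[:,::-1]+[180,160];pts=pts[(np.hypot(*(pts-[209,189]).T)>12)&(np.hypot(*(pts-[209,189]).T)<22)]
X=np.array([onplane(c,a,b,.012)[:2] for a,b in pts],np.float32)*1000;print("ring",cv2.fitEllipse(X))
# nest rim
m=((hsv[...,1]<25)&(hsv[...,2]>190)).astype(np.uint8);w=np.zeros_like(m);w[100:150,200:270]=1;m*=w
m=cv2.morphologyEx(m,cv2.MORPH_OPEN,np.ones((5,5)))
for q in cv2.findContours(m,0,2)[0]:
    if len(q)>10:
        X=np.array([onplane(c,a,b,.04)[:2] for a,b in q[:,0]],np.float32)*1000;print("nest",cv2.minAreaRect(X))
cv2.imwrite("pics/nest.png",np.hstack([cv2.resize(p[90:150,180:280],None,fx=4,fy=4,interpolation=cv2.INTER_CUBIC)[:,:,::-1],cv2.cvtColor(cv2.resize(m[90:150,180:280]*255,None,fx=4,fy=4),cv2.COLOR_GRAY2BGR)]))
E
```

```text
w1 insert ((512.3040771484375, 402.8678283691406), (35.9961051940918, 37.14955520629883), 20.3447265625)
 depth z 0.053131369376193616
w2 insert ((518.4827270507812, 403.78948974609375), (29.37491226196289, 34.954368591308594), 20.839576721191406)
 depth z 0.0526630537892574
pin [0.53120988 0.40861848 0.036     ] 7
ring ((621.0339965820312, 143.13772583007812), (43.494468688964844, 46.60374069213867), 76.98584747314453)
nest ((550.8052978515625, 207.11119079589844), (47.27382278442383, 41.1729621887207), 79.49671173095703)
```

View pics/nest.png

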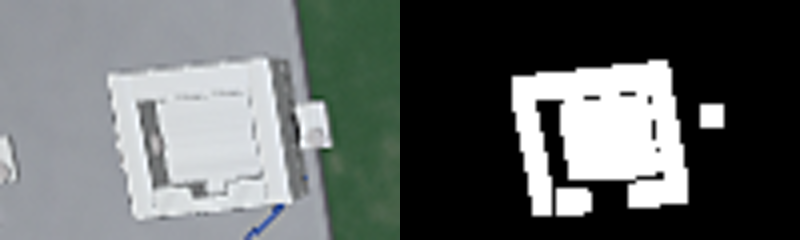

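Insert yaw is about 20.8° with its centre near (0.517, 0.403). The nest is near (0.551, 0.207) with yaw about −10.3°, and the ring agrees with that. I'll go over the insert, aligned, and refine.

```bash
python3 - <<'E'
from h import *
plan([.517,.4035,.14],110.8)
E
```

```text
t 2.15 tcp [0.6282 0.3011 0.2506] ydir 73.79 zdir [-0.0018  0.0012 -1.    ] F [-0.3  0.9 -0.2] w 87.1 q7 [-0.65  0.41  0.24  1.24 -0.1   1.51  0.86]
shift [0.1352 0.0672 0.1109] rows>= 3.746526716878025 | turn frac [ 0.00021 -0.00028 -0.10279] rows>= 4.307944602424008
```

carry_out --pt "0.034 0.017 0 0 0 0" --pt "0.034 0.017 0 0 0 0" --pt "0.034 0.017 0 0 0 0" --pt "0.033 0.016 0 0 0 0" --pt "0 0 0.03 0 0 -0.02" --pt "0 0 0.03 0 0 -0.02" --pt "0 0 0.03 0 0 -0.02" --pt "0 0 0.02 0 0 -0.02" --pt "0 0 0 0 0 -0.0228" --pt "0 0 0 0 0 0" --pt "0 0 0 0 0 0"

```text
time: 3.25
eef_pos: [0.5178, 0.4029, 0.1421]
orientation: [-0.562, 3.09, 0.003]
force: [-0.2, 0.3, 0.8]
width: 0.997
gripper_force: 0.0
```

```bash
cat >> h.py <<'E'
def insert_meas(c,p,guess,zt=.053,thr=115):
    hsv=cv2.cvtColor(p,cv2.COLOR_RGB2HSV);u,v=map(int,proj(c,guess))
    m=((hsv[...,1]<50)&(hsv[...,2]>thr)).astype(np.uint8);w=np.zeros_like(m);w[max(v-60,0):v+60,u-60:u+60]=1;m*=w
    m=cv2.morphologyEx(m,cv2.MORPH_CLOSE,np.ones((11,11)))
    q=max(cv2.findContours(m,0,2)[0],key=cv2.contourArea)[:,0]
    X=np.array([onplane(c,a,b,zt)[:2] for a,b in q],np.float32);return cv2.minAreaRect(X*1000),(u,v),m
E
python3 - <<'E'
from h import *
plan([.517,.4035,.03],110.8)
c=get_calibration("wrist");p,d=capture("wrist");np.savez("w3.npz",p=p,d=d,R=c["R"],t=c["t"])
r,(u,v),m=insert_meas(c,p,[.517,.4035,.053]);print(r,u,v,d[v,u])
z=np.array([at(c,uu,vv,d[vv,uu]) for vv in range(v-60,v+60,2) for uu in range(u-60,u+60,2) if d[vv,uu]>0])
t=z[(z[:,2]>.048)&(z[:,2]<.06)];print("depth top",cv2.minAreaRect((t[:,:2]*1000).astype(np.float32)),np.median(t[:,2]))
print("tcp px",proj(c,status.get_state()["eef_pos"]))
a=p[v-70:v+70,u-90:u+90];mm=np.repeat(m[v-70:v+70,u-90:u+90,None]*255,3,2)
cv2.imwrite("pics/w3c.png",cv2.resize(np.hstack([a,mm]),None,fx=2.2,fy=2.2)[:,:,::-1])
E
```

```text
t 3.25 tcp [0.5178 0.4029 0.1421] ydir 110.61 zdir [ 4.0e-04  1.7e-03 -1.0e+00] F [-0.2  0.3  0.8] w 86.8 q7 [-0.77  0.36  0.08  1.51 -0.03  1.27  1.25]
shift [0.0006 0.0007 0.1121] rows>= 2.2419059889630493 | turn frac [ 0.00023  0.00016 -0.00051] rows>= 0.024512960845757714
((516.4048461914062, 403.3059387207031), (26.709386825561523, 35.45451736450195), 20.518230438232422) 325 188 0.28626892
depth top ((516.147705078125, 402.7601013183594), (26.624588012695312, 35.06387710571289), 21.42853355407715) 0.05273950193153848
tcp px (np.float64(323.51136786328345), np.float64(226.53074388059372))
```

View pics/w3c.png

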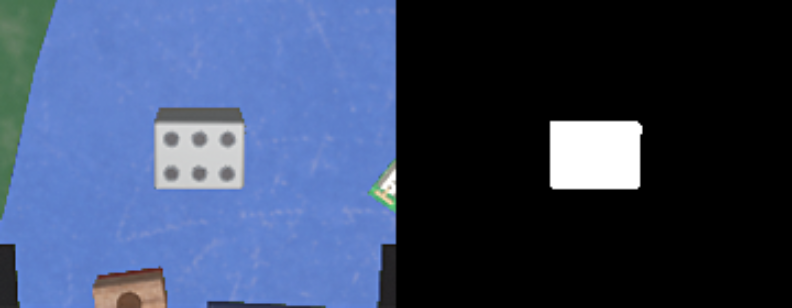

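The insert is squarely between the fingers: its top spans crop (155–244, 121–188), centre (0.5163, 0.4031), yaw about 20.8°. Descending and gripping now.

carry_out --pt "0.0013 0.0007 0.03 0 0 -0.0005" --pt "0 0 0.03 0 0 0" --pt "0 0 0.03 0 0 0" --pt "0 0 0.016 0 0 0" --pt "0 0 0.01 0 0 0" --pt "0 0 0 0 0 0" --pt "0 0 0 0 0 0"

```text
time: 4.0
eef_pos: [0.5185, 0.4019, 0.0266]
orientation: [-0.567, 3.088, 0.002]
force: [-0.4, 0.1, -0.2]
width: 1.002
gripper_force: 0.0
```

carry_out --pt "0 0 0 0 0 0" --pt "0 0 0 0 0 0" --pt "0 0 0 0 0 0" --pt "0 0 0 0 0 0" --pt "0 0 0 0 0 0" --pt "0 0 0 0 0 0" --pt "0 0 0 0 0 0" --pt "0 0 0 0 0 0" --hand 1 --force 35

```text
time: 4.8
eef_pos: [0.5176, 0.4013, 0.0252]
orientation: [-0.568, 3.09, 0.0]
force: [-0.6, 0.4, -0.3]
width: 0.393
gripper_force: 35.0
```

carry_out --pt "0 0 -0.02 0 0 0" --pt "0 0 -0.04 0 0 0" --pt "0 0 -0.04 0 0 0" --pt "0 0 -0.03 0 0 0" --pt "0 0 0 0 0 0" --pt "0 0 0 0 0 0"

```text
time: 5.4
eef_pos: [0.5179, 0.4013, 0.1557]
orientation: [-0.567, 3.089, 0.001]
force: [0.1, 0.4, -1.0]
width: 0.392
gripper_force: 35.0
```

```bash
python3 - <<'E'
from h import *
plan([.551,.207,.155],79.8)
E
```

```text
t 5.4 tcp [0.5179 0.4013 0.1557] ydir 110.81 zdir [ 9.e-04  8.e-04 -1.e+00] F [ 0.1  0.4 -1. ] w 34.1 q7 [-0.77  0.35  0.08  1.5  -0.03  1.3   1.26]
shift [ 0.038  -0.1934  0.0005] rows>= 3.941335839392288 | turn frac [0.00011 0.00016 0.08614] rows>= 3.6102483849800033
```

carry_out --pt "0.0018 -0.0355 0 0 0 0" --pt "0.0018 -0.0355 0 0 0 0" --pt "0.0018 -0.0355 0 0 0 0" --pt "0.0018 -0.0355 0 0 0 0" --pt "0 0 0 0 0 0.0215" --pt "0 0 0 0 0 0.0215" --pt "0 0 0 0 0 0.0215" --pt "0 0 0 0 0 0.0216" --pt "0 0 0 0 0 0" --pt "0 0 0 0 0 0" --pt "0 0 0 0 0 0"

```text
time: 6.5
eef_pos: [0.5609, 0.2656, 0.1543]
orientation: [-0.275, -3.128, 0.001]
force: [-0.2, 0.7, -1.4]
width: 0.39
gripper_force: 35.0
```

```bash
python3 - <<'E'
from h import *
for i in range(3):
    plan([.551,.207,.155],79.8)
    c=get_calibration("wrist");p,d=capture("wrist")
    s=status.get_state();T=s["eef_pos"]
    np.savez(f"w4_{i}.npz",p=p,d=d,R=c["R"],t=c["t"],T=T)
    zi=T[2]-.0255+.053-.0  # insert top world height
    r,(u,v),m=insert_meas(c,p,[T[0],T[1],zi],zi,115);print("insert",r,"tcp",T[:2]*1000,"z top depth",at(c,u,v,d[v,u])[2],zi)
    hsv=cv2.cvtColor(p,cv2.COLOR_RGB2HSV);un,vn=map(int,proj(c,[.551,.207,.04]))
    z=np.array([at(c,a,b,d[b,a]) for b in range(max(vn-70,0),vn+70) for a in range(max(0,un-70),un+70) if d[b,a]>0])
    t=z[(z[:,2]>.036)&(z[:,2]<.045)&(abs(z[:,0]-.55)<.04)&(abs(z[:,1]-.207)<.035)];print("nest depth",cv2.minAreaRect((t[:,:2]*1000).astype(np.float32)),np.median(t[:,2]),un,vn)
cv2.imwrite("pics/w4.png",p[:,:,::-1])
E
```

```text
t 6.5 tcp [0.5609 0.2656 0.1543] ydir 79.95 zdir [-1.2e-03 -7.0e-04 -1.0e+00] F [-0.2  0.7 -1.4] w 34.0 q7 [-0.66  0.28  0.22  1.59 -0.06  1.28  0.96]
shift [-0.0005 -0.0595 -0.0007] rows>= 1.189493932249635 | turn frac [-0.00015 -0.00017  0.00042] rows>= 0.02008235370173758
insert ((562.2501831054688, 265.041015625), (64.688720703125, 67.42615509033203), 79.85443878173828) tcp [561.11038605 265.68624789] z top depth 0.18283540215891447 0.1820873505619151
nest depth ((550.2994995117188, 206.7353057861328), (48.42032241821289, 41.68294906616211), 79.68647003173828) 0.039751142882840346 260 183
t 6.55 tcp [0.5611 0.2657 0.1546] ydir 79.92 zdir [-8.e-04 -4.e-04 -1.e+00] F [ 0.2 -0.1 -0.1] w 34.3 q7 [-0.66  0.28  0.22  1.59 -0.06  1.28  0.96]
shift [-0.0003 -0.0596 -0.0004] rows>= 1.1910442271448343 | turn frac [-9.0e-05 -1.1e-04  3.3e-04] rows>= 0.014928208480134441
insert ((562.4260864257812, 265.0873107910156), (64.71129608154297, 67.4540023803711), 79.81118774414062) tcp [561.20237298 265.77013142] z top depth 0.18230407029489462 0.18232550631770705
nest depth ((550.3427124023438, 206.81201171875), (48.343658447265625, 41.92676544189453), 79.86619567871094) 0.03970803066357348 260 183
t 6.6 tcp [0.5612 0.2658 0.1548] ydir 79.9 zdir [-5.e-04 -2.e-04 -1.e+00] F [ 0.4 -0.2 -0.8] w 34.2 q7 [-0.66  0.28  0.22  1.59 -0.06  1.28  0.96]
shift [-0.0003 -0.0596 -0.0002] rows>= 1.1929873779954512 | turn frac [-4.0e-05 -7.0e-05  2.7e-04] rows>= 0.011835858253275745
insert ((562.5730590820312, 265.11663818359375), (64.73857116699219, 67.48637390136719), 79.77613830566406) tcp [561.32799827 265.78102024] z top depth 0.18280113154779076 0.18249100272822052
nest depth ((550.4464721679688, 206.6546630859375), (48.57314682006836, 41.87236785888672), 79.64430236816406) 0.039736906171699476 260 183
```

View pics/w4.png

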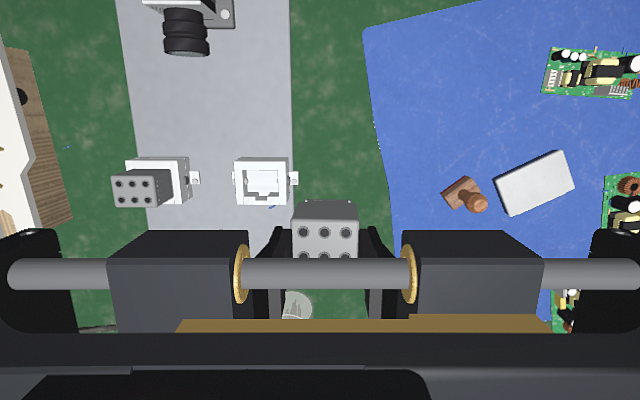

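The empty nest shows at (262,182) and the held insert at (325,230), its far half hidden by the gripper. I'll get its in-hand offset from the near wall and top edge in the depth image.

```bash
python3 - <<'E'
from h import *
K=get_calibration("wrist");s=status.get_state();Rt=Ro.from_rotvec(s["orientation"])
for i in range(3):
    f=np.load(f"w4_{i}.npz");c=dict(K,R=f["R"],t=f["t"]);d=f["d"]
    z=np.array([at(c,a,b,d[b,a]) for b in range(190,262) for a in range(285,366) if d[b,a]>0]);L=Rt.inv().apply(z-f["T"])*1000
    top=L[(L[:,2]<-25)&(L[:,2]>-32)&(abs(L[:,1])<22)]
    wall=L[(L[:,2]>-22)&(L[:,2]<0)&(abs(L[:,1])<14)&(L[:,0]>5)&(L[:,0]<22)]
    low=L[(L[:,2]>12)&(L[:,2]<25)&(abs(L[:,1])<14)&(L[:,0]>0)&(L[:,0]<22)]
    print("top z",np.median(top[:,2]),"x max",np.percentile(top[:,0],[98,100]),"y",np.percentile(top[:,1],[0,1,99,100]),"wall x",len(wall),np.median(wall[:,0]) if len(wall) else 0,wall[:,1].min() if len(wall) else 0)
    if len(wall)>5: A=np.c_[wall[:,1:],np.ones(len(wall))];print("wall fit x = a y + b z + c",np.linalg.lstsq(A,wall[:,0],rcond=None)[0])
E
```

```text
top z -27.911692212380153 x max [14.41938926 15.02342024] y [-19.91282996 -17.27632033  18.25055223  21.74856108] wall x 594 14.444091033630498 -13.972121108476902
wall fit x = a y + b z + c [-8.61998810e-03 -2.10945286e-03  1.44188359e+01]
top z -27.986754076077762 x max [14.28284072 14.94641801] y [-19.91380047 -17.25742925  17.90575282  21.73060611] wall x 593 14.365307059532611 -13.98150542504529
wall fit x = a y + b z + c [-7.34003108e-03 -9.38621695e-04  1.43494271e+01]
top z -28.036320136262532 x max [14.3450049  15.02076489] y [-19.86993369 -17.23595295  18.38443985  21.69508702] wall x 588 14.368710635099868 -13.942795093639258
wall fit x = a y + b z + c [-8.13157356e-03 -1.60056747e-03  1.43487945e+01]
```

carry_out --pt "0 -0.02 0 0 0 0.0002" --pt "0 -0.02 0 0 0 0" --pt "-0.0002 -0.02 0 0 0 0" --pt "0 0 0 0 0 0" --pt "0 0 0.03 0 0 0" --pt "0 0 0.03 0 0 0" --pt "0 0 0.02 0 0 0" --pt "0 0 0 0 0 0" --pt "0 0 0 0 0 0" --pt "0 0 0 0 0 0"

```text
time: 7.65
eef_pos: [0.5522, 0.2072, 0.0769]
orientation: [0.281, 3.126, 0.003]
force: [0.9, 0.4, -0.0]
width: 0.396
gripper_force: 35.0
```

```bash
python3 - <<'E'
from h import *
plan([.5508,.2065,.046],79.8)
c=get_calibration("wrist");p,d=capture("wrist");T=status.get_state()["eef_pos"]
z=np.array([at(c,a,b,d[b,a]) for b in range(150,300) for a in range(230,420) if d[b,a]>0])
t=z[(z[:,2]>.036)&(z[:,2]<.045)&(abs(z[:,0]-.55)<.04)&(abs(z[:,1]-.207)<.035)]
a=np.radians(-10.2);ex=np.array([np.cos(a),np.sin(a)]);ey=np.array([-ex[1],ex[0]])
q=t[:,:2]-T[:2]
print(len(t),"rim near edge x, y edges rel TCP (expect -21,-24,24)",np.percentile(q@ex*1000,[0,1]),np.percentile(q@ey*1000,[0,1,99,100]))
plan([.5508,.2065,.046],79.8)
E
```

```text
t 7.65 tcp [0.5522 0.2072 0.0769] ydir 79.74 zdir [ 0.0027  0.0014 -1.    ] F [ 0.9  0.4 -0. ] w 34.4 q7 [-0.61  0.28  0.24  1.76 -0.07  1.11  1.05]
shift [ 0.0013 -0.001   0.0309] rows>= 0.6197153818881562 | turn frac [ 0.00029  0.00038 -0.00017] rows>= 0.02149821380797961
1259 rim near edge x, y edges rel TCP (expect -21,-24,24) [-22.90665592 -22.70629945] [-24.98461606 -24.61033343  22.92795689  23.1784654 ]
t 7.7 tcp [0.5522 0.2072 0.077 ] ydir 79.74 zdir [ 0.0028  0.0015 -1.    ] F [ 1.  -0.1  0. ] w 34.5 q7 [-0.61  0.28  0.24  1.76 -0.07  1.11  1.05]
shift [ 0.0013 -0.001   0.031 ] rows>= 0.6207718442869815 | turn frac [ 0.00031  0.0004  -0.00017] rows>= 0.02244885040081197
```

carry_out --pt "0.0012 -0.0009 0 0.0002 0.0003 0" --pt "0 0 0 0 0 0" --pt "0 0 0.005 0 0 0" --pt "0 0 0.005 0 0 0" --pt "0 0 0 0 0 0" --pt "0 0 0 0 0 0"

```text
time: 8.3
eef_pos: [0.5493, 0.206, 0.0647]
orientation: [-0.28, -3.126, 0.002]
force: [0.4, -0.0, -0.5]
width: 0.397
gripper_force: 35.0
```

```bash
cat >> h.py <<'E'
def rimcheck():
    plan([.5508,.2065,.046],79.8)
    c=get_calibration("wrist");p,d=capture("wrist");T=status.get_state()["eef_pos"]
    z=np.array([at(c,a,b,d[b,a]) for b in range(150,300) for a in range(230,420) if d[b,a]>0])
    t=z[(z[:,2]>.036)&(z[:,2]<.045)&(abs(z[:,0]-.55)<.04)&(abs(z[:,1]-.207)<.035)]
    a=np.radians(-10.2);ex=np.array([np.cos(a),np.sin(a)]);ey=np.array([-ex[1],ex[0]]);q=t[:,:2]-T[:2]
    w=z[(z[:,2]>.050)&(z[:,2]<T[2]+.02)&(np.abs((z[:,:2]-T[:2])@ey)<.012)&(abs((z[:,:2]-T[:2])@ex+.014)<.006)]
    if len(w): print("insert near wall x",np.median((w[:,:2]-T[:2])@ex)*1000,len(w))
    print(len(t),"rim rel TCP x",np.percentile(q@ex*1000,[0,1]),"y",np.percentile(q@ey*1000,[0,1,99,100]))
E
python3 -c "
from h import *
rimcheck()"
```

```text
t 8.3 tcp [0.5493 0.206  0.0647] ydir 79.75 zdir [-0.0027 -0.0012 -1.    ] F [ 0.4 -0.  -0.5] w 34.5 q7 [-0.61  0.29  0.24  1.77 -0.08  1.09  1.05]
shift [-0.0014  0.0008  0.0187] rows>= 0.3762083768524753 | turn frac [-0.00027 -0.00039 -0.00015] rows>= 0.02096254165218837
insert near wall x -14.455429344091161 544
1227 rim rel TCP x [-20.39581706 -20.25009956] y [-23.18524924 -22.91599794  24.61708086  25.0076255 ]
```

carry_out --pt "0 0 0 0 0 0" --pt "0 0 0 0 0 0" --pt "0 0 0 0 0 0" --pt "0 0 0 0 0 0"

```text
time: 8.75
eef_pos: [0.5496, 0.2061, 0.0653]
orientation: [-0.281, -3.127, 0.001]
force: [0.3, -0.5, -0.8]
width: 0.394
gripper_force: 35.0
```

```bash
python3 -c "
from h import *
rimcheck();rimcheck()"
```

```text
t 8.75 tcp [0.5496 0.2061 0.0653] ydir 79.74 zdir [-1.9e-03 -7.0e-04 -1.0e+00] F [ 0.3 -0.5 -0.8] w 34.3 q7 [-0.61  0.29  0.24  1.77 -0.08  1.09  1.05]
shift [-0.0011  0.0006  0.0193] rows>= 0.385921013105757 | turn frac [-0.00017 -0.00027 -0.00016] rows>= 0.015031546889874816
insert near wall x -14.25239738766659 541
1268 rim rel TCP x [-20.58978788 -20.37640153] y [-23.30024388 -22.99282776  24.41025722  24.76622358]
t 8.8 tcp [0.5496 0.2061 0.0653] ydir 79.75 zdir [-1.9e-03 -8.0e-04 -1.0e+00] F [-0.2  0.7  0.4] w 34.4 q7 [-0.61  0.29  0.24  1.77 -0.08  1.09  1.05]
shift [-0.0011  0.0006  0.0193] rows>= 0.386062433295839 | turn frac [-0.00017 -0.00027 -0.00015] rows>= 0.014859862528132919
insert near wall x -14.255202236749673 544
1255 rim rel TCP x [-20.61100061 -20.38702493] y [-23.27779222 -22.981527    24.53275012  24.8309769 ]
```

carry_out --pt "-0.0008 0.0007 0 0 0 0" --pt "0 0 0 0 0 0" --pt "0 0 0 0 0 0"

```text
time: 9.15
eef_pos: [0.5505, 0.2066, 0.0651]
orientation: [-0.281, -3.127, 0.002]
force: [-0.3, -0.5, -0.4]
width: 0.394
gripper_force: 35.0
```

```bash
python3 -c "
from h import *
rimcheck()"
```

```text
t 9.15 tcp [0.5505 0.2066 0.0651] ydir 79.75 zdir [-2.1e-03 -9.0e-04 -1.0e+00] F [-0.3 -0.5 -0.4] w 34.3 q7 [-0.61  0.29  0.24  1.77 -0.08  1.09  1.05]
shift [-0.0003 -0.0001  0.0191] rows>= 0.3828320497884692 | turn frac [-0.0002  -0.0003  -0.00015] rows>= 0.01626545399080247
insert near wall x -14.228718470577773 540
1291 rim rel TCP x [-21.29328148 -21.13337297] y [-24.0333875  -23.71581856  23.77277708  24.0904558 ]
```

carry_out --pt "0 0 0.003 0 0 0" --pt "0 0 0.003 0 0 0" --pt "0 0 0.003 0 0 0" --pt "0 0 0 0 0 0" --pt "0 0 0 0 0 0"

```text
time: 9.7
eef_pos: [0.5529, 0.2063, 0.0601]
orientation: [0.282, 3.127, 0.001]
force: [-3.8, -3.5, 19.0]
width: 0.396
gripper_force: 35.3
```

carry_out --pt "0 0 -0.003 0 0 0" --pt "0 0 0 0 0 0" --pt "0 0 0 0 0 0"

```text
time: 10.0
eef_pos: [0.5516, 0.2066, 0.0607]
orientation: [0.281, 3.129, -0.0]
force: [-2.3, -2.3, 8.2]
width: 0.393
gripper_force: 35.1
```

```bash
python3 -c "
from h import *
rimcheck()"
```

```text
t 10.0 tcp [0.5516 0.2066 0.0607] ydir 79.74 zdir [ 3.e-04 -2.e-04 -1.e+00] F [-2.3 -2.3  8.2] w 34.2 q7 [-0.6   0.3   0.24  1.77 -0.08  1.08  1.05]
shift [ 0.0008 -0.0003  0.0147] rows>= 0.29396177673281765 | turn frac [-2.0e-05  5.0e-05 -1.7e-04] rows>= 0.007553105492577105
insert near wall x -14.44045026777072 538
1464 rim rel TCP x [-22.49123412 -22.31882766] y [-24.22273207 -23.88421916  23.71455235  24.01742373]
```

carry_out --pt "0.001 0 -0.002 0 0 0" --pt "0 0 0 0 0 0" --pt "0 0 0 0 0 0"

```text
time: 10.35
eef_pos: [0.5493, 0.2069, 0.0609]
orientation: [-0.28, -3.127, 0.002]
force: [-0.3, -1.0, 2.0]
width: 0.395
gripper_force: 35.0
```

```bash
python3 -c "
from h import *
rimcheck()"
```

```text
t 10.35 tcp [0.5493 0.2069 0.0609] ydir 79.76 zdir [-2.2e-03 -9.0e-04 -1.0e+00] F [-0.3 -1.   2. ] w 34.4 q7 [-0.61  0.29  0.23  1.78 -0.08  1.08  1.05]
shift [-0.0015 -0.0001  0.0149] rows>= 0.3000599477528625 | turn frac [-0.0002  -0.00032 -0.00011] rows>= 0.016623841804589142
insert near wall x -14.29261294107163 527
1354 rim rel TCP x [-20.22313928 -20.02014847] y [-24.17878254 -23.84069902  23.82307993  24.09003766]
```

carry_out --pt "-0.001 0 0 0 0 0" --pt "0 0 0 0 0 0" --pt "0 0 0 0 0 0"

```text
time: 10.7
eef_pos: [0.5501, 0.2067, 0.0609]
orientation: [-0.28, -3.126, 0.002]
force: [-1.1, -0.7, 0.9]
width: 0.392
gripper_force: 35.0
```

```bash
python3 -c "
from h import *
rimcheck()"
```

```text
t 10.7 tcp [0.5501 0.2067 0.0609] ydir 79.76 zdir [-2.8e-03 -9.0e-04 -1.0e+00] F [-1.1 -0.7  0.9] w 34.1 q7 [-0.61  0.3   0.24  1.77 -0.08  1.08  1.05]
shift [-0.0008 -0.0001  0.0149] rows>= 0.29854479252025506 | turn frac [-0.00022 -0.00042 -0.00012] rows>= 0.02044726885727108
insert near wall x -14.57104273446402 540
1390 rim rel TCP x [-20.88687723 -20.78859227] y [-24.05782646 -23.8198318   23.9269034   24.23921372]
```

carry_out --pt "-0.0003 0 0.0015 0 0 0" --pt "0 0 0.0015 0 0 0" --pt "0 0 0 0 0 0" --pt "0 0 0 0 0 0"

```text
time: 11.15
eef_pos: [0.5517, 0.2065, 0.0604]
orientation: [-0.281, -3.129, 0.0]
force: [-3.3, -1.4, 12.3]
width: 0.392
gripper_force: 35.2
```

```bash
python3 - <<'E'
from h import *
rimcheck()
c=get_calibration("wrist");p,d=capture("wrist");np.savez("w5.npz",p=p,d=d,R=c["R"],t=c["t"]);T=status.get_state()["eef_pos"]
z=np.array([at(c,a,b,d[b,a]) for b in range(150,300) for a in range(230,420) if d[b,a]>0])
a=np.radians(-10.2);ex=np.array([np.cos(a),np.sin(a)]);ey=np.array([-ex[1],ex[0]])
X=(z[:,:2]-T[:2])@ex*1000;Y=(z[:,:2]-T[:2])@ey*1000;Z=z[:,2]*1000
m=(abs(Y)<12)&(X>-30)&(X<0)
# profile along camera-facing side
for lo in range(20,96,4):
    k=m&(Z>=lo)&(Z<lo+4)
    if k.sum()>5: print(lo,k.sum(),"X",np.percentile(X[k],[5,50,95]).round(1))
k=(Z>40)&(abs(Y)<17)&(X>-14)&(X<-4);print("top",np.median(Z[k&(Z>75)]),"TCP",T[2])
for lo,hi in((22,40),(-40,-22)):
    k=(Y>lo)&(Y<hi)&(abs(X)<20);print("side",lo,np.percentile(Z[k],[2,25,50,75,98]).round(1),k.sum())
v0,u0=150,245
cv2.imwrite("pics/w5.png",cv2.resize(p[170:290,245:405],None,fx=5,fy=5,interpolation=cv2.INTER_CUBIC)[:,:,::-1])
E
```

```text
t 11.15 tcp [0.5517 0.2065 0.0604] ydir 79.73 zdir [-2.e-04 -1.e-04 -1.e+00] F [-3.3 -1.4 12.3] w 34.1 q7 [-0.6   0.3   0.24  1.77 -0.08  1.08  1.05]
shift [ 0.0009 -0.0002  0.0144] rows>= 0.2885969432579814 | turn frac [-3.e-05 -3.e-05 -2.e-04] rows>= 0.008507304821844003
insert near wall x -15.195550907146476 588
1450 rim rel TCP x [-22.61317527 -22.30018463] y [-24.01117254 -23.77523688  23.84633323  24.19470118]
20 44 X [-22.4 -22.2  -8.8]
24 50 X [-22.4 -22.1 -22. ]
28 50 X [-22.4 -22.2 -21.9]
32 36 X [-22.5 -22.3 -22. ]
36 315 X [-22.2 -18.6 -13.9]
40 278 X [-21.7 -16.8 -13.2]
44 66 X [-13.6 -13.4 -13. ]
48 7 X [-13.5 -13.3 -13.2]
56 63 X [-16.  -15.7 -15.4]
60 88 X [-15.9 -15.6 -15.2]
64 96 X [-15.7 -15.4 -15.1]
68 99 X [-15.6 -15.2 -14.9]
72 110 X [-15.4 -15.  -14.7]
76 122 X [-15.1 -14.8 -14.4]
80 122 X [-15.1 -14.6 -14.3]
84 202 X [-14.8 -14.3  -1. ]
88 1152 X [-13.8  -7.8  -0.9]
top 89.27411275442228 TCP 0.06039537335235487
side 22 [ -1.1   0.3  38.5 116.4 162.4] 1502
side -40 [ 10.7  11.8  12.8  40.5 123.5] 1278
```

View pics/w5.png

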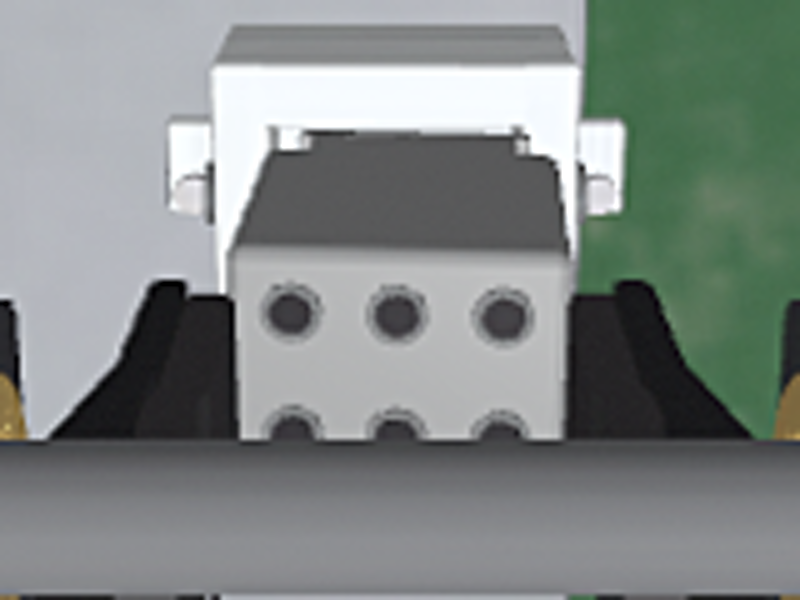

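The insert has pitched about 2.9° in the fingers: the near wall's x runs from −15.7 at the bottom to −14.3 at the top, and its front edge is catching the rim. I'll lift, grip harder and measure the tilt.

carry_out --pt "0 0 -0.003 0 0 0" --pt "0 0 -0.003 0 0 0" --pt "0 0 -0.003 0 0 0" --pt "0 0 0 0 0 0" --pt "0 0 0 0 0 0" --pt "0 0 0 0 0 0" --pt "0 0 0 0 0 0" --force 60

```text
time: 11.95
eef_pos: [0.5507, 0.2065, 0.0669]
orientation: [-0.281, -3.127, 0.002]
force: [-0.5, -1.0, -0.1]
width: 0.005
gripper_force: 0.0
```

```bash
cat >> h.py <<'E'
def fit():
    plan([.5508,.2065,.046],79.8)
    c=get_calibration("wrist");p,d=capture("wrist");T=status.get_state()["eef_pos"]
    z=np.array([at(c,a,b,d[b,a]) for b in range(140,300) for a in range(230,420) if d[b,a]>0])
    a=np.radians(-10.2);ex=np.array([np.cos(a),np.sin(a)]);ey=np.array([-ex[1],ex[0]])
    X=(z[:,:2]-T[:2])@ex*1000;Y=(z[:,:2]-T[:2])@ey*1000;Z=z[:,2]*1000
    r=(abs(Z-40)<3)&(abs(Y)<35)&(abs(X)<30);xc=np.percentile(X[r],1)+21;yc=np.percentile(Y[r],[1,99]).mean()
    top=(X>-13)&(X<-4)&(abs(Y)<22)&(Z>T[2]*1000+22)&(Z<T[2]*1000+34);zt=np.median(Z[top])
    ty=np.percentile(Y[top],[2,98])
    w=(abs(Y)<12)&(abs(X+14)<5)&(Z>zt-31)&(Z<zt-3)
    b=np.polyfit(zt-Z[w],X[w],1)  # wall x vs depth below top
    yw=np.polyfit(Y[w],X[w]-np.polyval(b,zt-Z[w]),1)[0]
    tilt=np.degrees(np.arctan(b[0]));bot=np.polyval(b,50)+14
    print("n",w.sum(),"top z",zt.round(1),"bottom z",(zt-50).round(1),"wall tilt deg (x per down)",tilt.round(2),"yaw",np.degrees(yw).round(2),"| recess centre",xc.round(2),yc.round(2),"| insert at top",(b[1]+14).round(2),"at bottom",bot.round(2),"y",ty.round(1),ty.mean().round(2),"| bottom err x",(bot-xc).round(2),"y",(ty.mean()-yc).round(2))
E
python3 -c "
from h import *
fit()"
```

```text
t 11.95 tcp [0.5507 0.2065 0.0669] ydir 79.75 zdir [-0.0024 -0.0011 -1.    ] F [-0.5 -1.  -0.1] w 0.4 q7 [-0.61  0.29  0.24  1.77 -0.08  1.09  1.05]
shift [-0.0002  0.0001  0.0209] rows>= 0.4186505836300064 | turn frac [-0.00023 -0.00034 -0.00015] rows>= 0.018280787718406962
n 617 top z 97.3 bottom z 47.3 wall tilt deg (x per down) -7.92 yaw 6.32 | recess centre -0.25 0.45 | insert at top 3.41 at bottom -3.55 y [-8.   9.5] 0.75 | bottom err x -3.3 y 0.3
```

The gripper shut on nothing, so the insert has slipped out. I'll rise clear before looking.

carry_out --pt "0 0 -0.01 0 0 0" --pt "0 0 -0.03 0 0 0" --pt "0 0 -0.04 0 0 0" --pt "0 0 -0.03 0 0 0" --pt "-0.03 0.02 0 0 0 0" --pt "-0.03 0.02 0 0 0 0" --pt "0 0 0 0 0 0" --pt "0 0 0 0 0 0"

```text
time: 12.8
eef_pos: [0.6171, 0.2352, 0.1766]
orientation: [-0.28, -3.126, 0.003]
force: [-0.7, -0.1, 0.3]
width: 0.002
gripper_force: 0.0
```

```bash
python3 - <<'E'
from h import *
plan([.5508,.2065,.15],79.8)
c=get_calibration("wrist");p,d=capture("wrist");np.savez("w6.npz",p=p,d=d,R=c["R"],t=c["t"])
u,v=map(int,proj(c,[.551,.207,.05]));print(u,v)
cv2.imwrite("pics/w6.png",cv2.resize(p[0:230,max(0,u-160):u+160],None,fx=2.5,fy=2.5,interpolation=cv2.INTER_CUBIC)[:,:,::-1])
uu,vv=np.meshgrid(np.arange(0,640),np.arange(0,230))
z=np.array([at(c,a,b,d[b,a]) for a,b in zip(uu.ravel(),vv.ravel()) if d[b,a]>0])
a=np.radians(-10.2);ex=np.array([np.cos(a),np.sin(a)]);ey=np.array([-ex[1],ex[0]])
q=z[:,:2]-[.551,.207];X=q@ex*1000;Y=q@ey*1000;Z=z[:,2]*1000
H=np.full((24,30),-1)
for x,y,h in zip(X,Y,Z):
    i=int((x+60)//5);j=int((75-y)//5)
    if 0<=i<24 and 0<=j<30: H[i,j]=max(H[i,j],h)
for i in range(23,-1,-1): print(i*5-58,' '.join('%3d'%k for k in H[i]))
E
```

```text
t 12.8 tcp [0.6171 0.2352 0.1766] ydir 79.75 zdir [-0.0031 -0.0019 -1.    ] F [-0.7 -0.1  0.3] w 0.1 q7 [-0.6   0.36  0.25  1.46 -0.09  1.34  1.05]
shift [ 0.06   -0.04    0.0269] rows>= 1.5392401143235015 | turn frac [-0.00038 -0.00044 -0.00015] rows>= 0.025092257554521307
281 117
57   1   1   1   1   1   0   1   0   1  12  13  12  13  13  14  13  13  13  13  13  13  12  13  13  13  13  13  13  13  12
52   1   1   1   1   0 206 204 204 207  12  13  13  12  13  13  13  13  13  13  12  14  12  13  13  13  12  13  13  13  12
47   0   0   1   1   1 208   1   0 208  13  13  12  13  12  13  13  13  12  13  13  13  13  13  13  12  13  14  12  13  13
42   1   0   1   1   1   1   1   2   1  12  13  13  12  14  13  13  13  13  12  13  12  13  12  12  12  13  12  12  13  12
37   1   1   1   1   1   0   1   1   1  12  12  13  14  13  13  13  13  13  12  12  12  13  13  12  13  13  13  13  13  12
32   1   0   0   0   1   1   1   0   1  12  13  13  12  17  17  13  12  13  12  13  13  13  12  12  14  12  12  14  13  13
27   1   0   0   1   1   0   1   0   0  13  13  13  16  17  14  13  13  13  13 
[... 1442 characters left out ...]
  13  13  12  13  13  12  13  13  12  12  13  12  13  13  12  12  13  13  13  12
-38   1   1   1   1   1   1   1   1   0  13  13  13  12  13  12  12  13  13  13  13  13  13  13  12  13  13  12  13  12  13
-43   1   1   2   1   1   1   1   1   1  13  13  14  12  13  12  13  13  13  13  13  13  12  13  12  13  12  12  13  13  13
-48   2   1   1   1   2   1   1   0   1  12  13  12  13  13  13  13  13  13  12  12  13  12  13  12  13  13  12  12  12  13
-53   1   1   0   1   1   1   1   1   1  12  13  13  14  13  13  12  12  13  12  13  13  13  13  12  12  12  13  12  12  12
-58   0   1   0   2   2   1   0   1   0  13  13  13  13  12  13  12  13  13  13  12  12  12  12  12  12  12  12  14  12  13
```

The height map shows the insert in the nest mouth, leaning about 24° toward jig −y, its top sloping from 86 to 73 mm. Closing the fingers along y, centred on the nest, should right it and centre it.

carry_out --pt "0.03 -0.02 0 0 0 0" --pt "0.03 -0.02 0 0 0 0" --pt "0 0 0 0 0 0" --pt "0 0 0 0 0 0" --pt "0 0 0 0 0 0" --pt "0 0 0 0 0 0" --hand -1 --force 10

```text
time: 13.45
eef_pos: [0.5517, 0.207, 0.1776]
orientation: [-0.28, -3.128, 0.001]
force: [-0.3, -0.4, -0.6]
width: 0.469
gripper_force: 0.0
```

```bash
python3 -c "
from h import *
plan([.5507,.2067,.055],79.8)"
```

```text
t 13.45 tcp [0.5517 0.207  0.1776] ydir 79.75 zdir [-1.1e-03 -5.0e-04 -1.0e+00] F [-0.3 -0.4 -0.6] w 40.8 q7 [-0.62  0.2   0.25  1.64 -0.05  1.3   1.03]
shift [ 0.0008 -0.0004  0.1226] rows>= 2.4520436056364106 | turn frac [-0.00011 -0.00016 -0.00013] rows>= 0.009592630085743226
```

carry_out --pt "0 0 0 0 0 0" --pt "0 0 0 0 0 0" --pt "0 0 0 0 0 0" --pt "0 0 0 0 0 0" --pt "0 0 0 0 0 0" --pt "0 0 0 0 0 0"

```text
time: 14.05
eef_pos: [0.551, 0.2067, 0.1771]
orientation: [-0.281, -3.127, 0.002]
force: [-1.5, 0.1, 0.0]
width: 0.969
gripper_force: 0.0
```

carry_out --pt "0.0008 -0.0004 0.03 0 0 0" --pt "0 0 0.03 0 0 0" --pt "0 0 0.03 0 0 0" --pt "0 0 0.02 0 0 0" --pt "0 0 0.01 0 0 0" --pt "0 0 0 0 0 0" --pt "0 0 0 0 0 0"

```text
time: 14.75
eef_pos: [0.5507, 0.2066, 0.0582]
orientation: [-0.281, -3.128, 0.001]
force: [-0.2, -0.0, 0.5]
width: 0.999
gripper_force: 0.0
```

carry_out --pt "0 0 0 0 0 0" --pt "0 0 0 0 0 0" --pt "0 0 0 0 0 0" --pt "0 0 0 0 0 0" --pt "0 0 0 0 0 0" --pt "0 0 0 0 0 0" --pt "0 0 0 0 0 0" --pt "0 0 0 0 0 0" --pt "0 0 0 0 0 0" --pt "0 0 0 0 0 0" --hand 1 --force 8

```text
time: 15.75
eef_pos: [0.5499, 0.2061, 0.0572]
orientation: [-0.281, -3.127, 0.002]
force: [0.3, -1.9, 4.7]
width: 0.17
gripper_force: 2.8
```

```bash
python3 -c "
from h import *
fit()"
```

```text
t 15.75 tcp [0.5499 0.2061 0.0572] ydir 79.75 zdir [-0.0022 -0.0013 -1.    ] F [ 0.3 -1.9  4.7] w 14.8 q7 [-0.61  0.3   0.24  1.78 -0.08  1.08  1.05]
shift [-0.0008  0.0006  0.0112] rows>= 0.22484365593011396 | turn frac [-0.00026 -0.00031 -0.00015] rows>= 0.01803498249482965
n 743 top z 84.8 bottom z 34.8 wall tilt deg (x per down) -3.05 yaw 5.03 | recess centre 0.08 1.71 | insert at top 0.82 at bottom -1.85 y [-15.3  16.7] 0.74 | bottom err x -1.93 y -0.97
```

```bash
cat >> h.py <<'E'
def hmap(top=0,bot=330,x0=-50,x1=40):
    c=get_calibration("wrist");p,d=capture("wrist")
    uu,vv=np.meshgrid(np.arange(0,640),np.arange(top,bot))
    z=np.array([at(c,a,b,d[b,a]) for a,b in zip(uu.ravel(),vv.ravel()) if d[b,a]>0])
    a=np.radians(-10.2);ex=np.array([np.cos(a),np.sin(a)]);ey=np.array([-ex[1],ex[0]])
    q=z[:,:2]-[.551,.207];X=q@ex*1000;Y=q@ey*1000;Z=z[:,2]*1000
    k=Z<110;X,Y,Z=X[k],Y[k],Z[k]
    n=(x1-x0)//5;H=np.full((n,24),-1)
    for x,y,h in zip(X,Y,Z):
        i=int((x-x0)//5);j=int((60-y)//5)
        if 0<=i<n and 0<=j<24: H[i,j]=max(H[i,j],h)
    print('    ',' '.join('%3d'%(57-5*j) for j in range(24)))
    for i in range(n-1,-1,-1): print('%4d'%(x0+2+i*5),' '.join('%3d'%k for k in H[i]))
    return c,p,d
E
python3 - <<'E'
from h import *
s=status.get_state();print(s["width"],s["gripper_force"])
c,p,d=hmap(0,330)
u,v=map(int,proj(c,[.551,.207,.07]))
np.savez("w7.npz",p=p,d=d)
cv2.imwrite("pics/w7.png",cv2.resize(p[v-110:v+70,u-120:u+120],None,fx=3.3,fy=3.3,interpolation=cv2.INTER_CUBIC)[:,:,::-1])
E
```

```text
0.1243030729323784 4.518975913524628
      57  52  47  42  37  32  27  22  17  12   7   2  -3  -8 -13 -18 -23 -28 -33 -38 -43 -48 -53 -58
  37  -1  -1  -1  -1  -1  -1  -1  -1  -1  -1  -1  -1  -1  -1  -1  -1  -1  -1  -1  -1  -1  -1  -1  -1
  32  -1  -1  -1  -1  -1  -1  -1  -1  -1  -1  -1  -1  -1  -1  -1  -1  -1  -1  -1  -1  -1  -1  -1  -1
  27  -1  -1  -1  -1  -1  -1  -1  -1  -1  -1  -1  -1  -1  -1  -1  -1  -1  -1  -1  -1  -1  -1  -1  -1
  22   0   1   1   1   0   1   0  -1  -1  -1  -1  -1  -1  -1  -1  -1  -1  -1  -1  -1  -1  -1  -1  -1
  17   1   2   2   1   1   1  11  40  40  -1  -1  -1  -1  -1  -1  -1  -1  -1  -1  -1  12  13  12  13
  12   0   1   1   1   1   1  12  41  41  -1  -1  77  -1  -1  -1  -1  -1  -1  -1  -1  12  13  13  12
   7   1   1   1   0   1  19  17  41  41  -1  -1  87  86  86  -1  -1  -1  -1  -1  -1  12  13  12  12
   2   1   1   0   1   1  19  32  41  42  48  -1  87  86  87  -1  78  77  -1  11  12  13  12  13  13
  -3   1   1   1   1   2  16  32  40  42  62  69 107  87 108  -1  80  78  16  73  12  13  13  13  13
  -8   1   1   1   0   0  16  17  40  43  62 109 108 
[... 155 characters left out ...]
 1   0   1   1   1   1  12  41  41  59  70  83  85  83  82  79  76  73  12  12  12  13  13  13
 -23   1   1   1   1   0   1  12  40  41  41  40  40  41  41  40  41  40  12  13  13  13  13  13  12
 -28   1   1   1   1   2   1  12  12  13  13  12  13  13  13  13  13  13  13  13  13  13  12  13  12
 -33   1   1   1   1   1   1  12  14  13  13  13  12  13  13  13  13  13  13  13  12  13  13  13  12
 -38   1   1   1   1   0   0  12  13  13  13  13  13  13  13  13  13  13  13  12  13  13  13  13  13
 -43   1   1   0   1   1   1  12  13  13  13  13  12  13  13  12  13  13  13  13  13  14  13  12  13
 -48   0   1   1   0   1   1  12  13  13  13  13  13  13  13  12  13  13  13  13  13  13  13  13  12
```

View pics/w7.png

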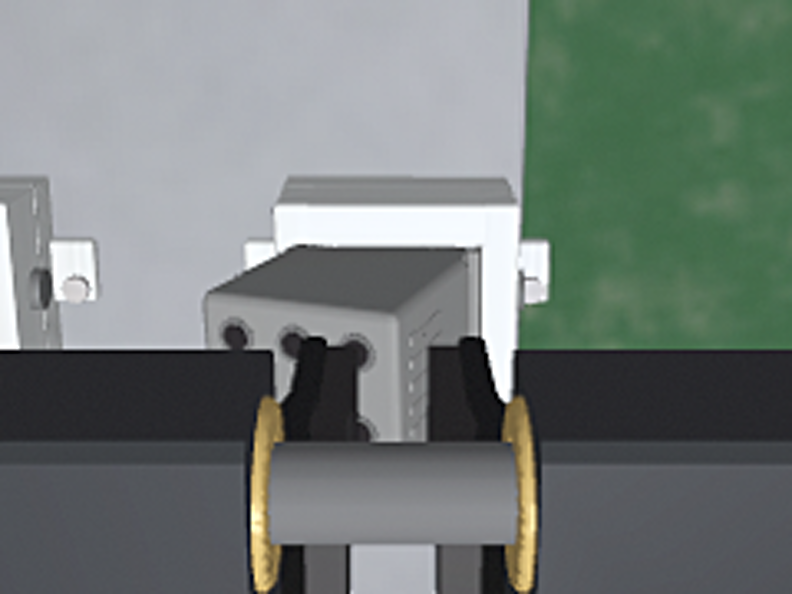

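The picture shows the leaning insert with its holes at (235–355, 335–355), and the right-hand finger sunk into its top edge. I'll ease the grip and lift out vertically, then regrasp across the flat x faces.

carry_out --pt "0 0 0 0 0 0" --pt "0 0 -0.01 0 0 0" --pt "0 0 -0.01 0 0 0" --pt "0 0 -0.01 0 0 0" --pt "0 0 -0.02 0 0 0" --pt "0 0 -0.02 0 0 0" --pt "0 0 -0.02 0 0 0" --pt "0 0 -0.02 0 0 0" --pt "0 0 0 0 0 0" --pt "0 0 0 0 0 0" --force 3

```text
time: 16.85
eef_pos: [0.5503, 0.2067, 0.1677]
orientation: [-0.28, -3.128, 0.0]
force: [-0.0, 0.0, -1.0]
width: 0.008
gripper_force: 0.0
```

carry_out --pt "0 0 0 0 0 -0.02" --pt "0 0 0 0 0 -0.023" --pt "0 0 0 0 0 -0.023" --pt "0 0 0 0 0 -0.023" --pt "0 0 0 0 0 -0.023" --pt "0 0 0 0 0 -0.023" --pt "0 0 0 0 0 -0.023" --pt "0 0 0 0 0 -0.023" --pt "0 0 0 0 0 -0.023" --pt "0 0 0 0 0 -0.023" --pt "0 0 0 0 0 -0.023" --pt "0 0 0 0 0 0" --hand -1

```text
time: 18.05
eef_pos: [0.5493, 0.2062, 0.1658]
orientation: [2.012, -2.407, -0.002]
force: [-0.4, 0.6, -0.2]
width: 0.969
gripper_force: 0.0
```

```bash
python3 - <<'E'
from h import *
plan([.5507,.2067,.16],-10.2)
hmap(0,330,-30,40)
E
```

```text
t 18.05 tcp [0.5493 0.2062 0.1658] ydir 169.77 zdir [-0.0042 -0.0017 -1.    ] F [-0.4  0.6 -0.2] w 84.3 q7 [-0.49  0.21  0.1   1.66 -0.02  1.29  2.58]
shift [-0.0008 -0.0013  0.0058] rows>= 0.11910374868715508 | turn frac [ 6.1e-04 -3.8e-04 -7.0e-05] rows>= 0.03014988208958077
      57  52  47  42  37  32  27  22  17  12   7   2  -3  -8 -13 -18 -23 -28 -33 -38 -43 -48 -53 -58
  37   1   1   1   0   0   1  13  12  13  12  13  13  13  12  13  13  12  13  13  13  13  13  12  13
  32   1   0   1   1   0   0  13  13  13  13  16  17  13  13  13  13  12  14  13  13  13  13  12  13
  27   1   0   1   0   0   0  12  13  13  16  17  13  13  12  13  12  13  13  13  13  12  13  13  13
  22   1   0   0   1   0   0  11  39  39  40  40  40  40  40  40  13  27  13  13  13  13  12  13  13
  17   1   1   2   1   1  -1  -1  40  41  40  41  40  40  64  41  41  40  13  12  13  13  12  13  13
  12   1   1   0   1   0  -1  -1  41  40  60  70  79  85  84  84  79  78  75  72  12  13  13  13  13
   7   1   0   0   1   0  17  -1  41  42  61  72  81  86  85  83  80  78  76  72  13  13  13  12  13
   2   0   0   0   1   0  18  -1  40  43  61  71  81  86  85  83  80  78  75  73  12  13  13  13  13
  -3   1   0   1   1   1  16  -1  41  41  61  70  81  86  85  82  81  78  75  73  13  12  13  13  13
  -8   1   1   0   0   0  16  -1  40  41  60  70  81  86  87  84  80  79  75  73  13  12  13  13  13
 -13   0   1   1   0   1  -1  -1  41  40  60  68  79  86  85  83  80  78  75  73  13  12  13  14  12
 -18   0   1   0   1   0  -1  -1  40  41  56  40  40  41  41  40  40  41  12  13  13  13  14  12  13
 -23   1   1   0   2   0   0  12  40  40  40  40  41  40  39  41  40  40  13  12  13  13  13  13  13
 -28   0   1   1   1   2   1  12  13  13  13  13  12  12  13  13  12  12  12  13  13  13  14  12  13
```

```bash
cat >> h.py <<'E'
def to(pos,R):
    s=status.get_state();R0=Ro.from_rotvec(s["orientation"]);T=Ro.from_matrix(R)
    d=R0.inv().apply(np.array(pos)-s["eef_pos"]);rv=(R0.inv()*T).as_rotvec()
    d2=T.inv().apply(np.array(pos)-s["eef_pos"])
    print("t",round(s["time"],2),"tcp",s["eef_pos"].round(4),"F",s["force"].round(1),"w",round(s["width"]*87,1),"q",s["qpos"].round(2))
    print("shift in present axes",d.round(4),"| in axes after turn",d2.round(4),"| turn frac",(rv/2/np.pi).round(4))
A=np.radians(-10.2);EX=np.array([np.cos(A),np.sin(A),0]);EY=np.array([-EX[1],EX[0],0]);EZ=np.array([0,0,1.])
J=np.c_[EX,EY,EZ];N0=np.array([.5508,.2067,0])
def cloud(top=0,bot=330):
    c=get_calibration("wrist");p,d=capture("wrist")
    uu,vv=np.meshgrid(np.arange(0,640),np.arange(top,bot))
    z=np.array([at(c,a,b,d[b,a]) for a,b in zip(uu.ravel(),vv.ravel()) if d[b,a]>0])
    return (z-N0)@J*1000   # nest frame, mm
E
python3 - <<'E'
from h import *
P=cloud();X,Y,Z=P.T
m=(abs(X)<11)&(Y<-6)&(Y>-28)&(Z>68)&(Z<92)
a=np.linalg.lstsq(np.c_[X[m],Y[m],np.ones(m.sum())],Z[m],rcond=None)[0];r=Z[m]-np.c_[X[m],Y[m],np.ones(m.sum())]@a
print("top plane",a,r.std(),"lean",np.degrees(np.arctan(a[1])),"xtilt",np.degrees(np.arctan(a[0])))
th=np.arctan(a[1]);k=(abs(Z-(a[0]*X+a[1]*Y+a[2]))<1.5)&(abs(X)<22)&(Y>-45)&(Y<10)
yl=np.percentile(Y[k],[.5,99.5]);xl=np.percentile(X[k],[.5,99.5]);print("top extents y",yl,"len",np.diff(yl)/np.cos(th),"x",xl)
yaw=[ (y0,np.percentile(X[k&(abs(Y-y0)<2)],[2,98])) for y0 in(-28,-18,-8)];print(yaw)
cy=yl.mean();cz=a[1]*cy+a[2];print("top centre",cy,cz)
ax=np.array([0,-np.sin(th),np.cos(th)])  # insert axis up
tgt=np.array([xl.mean(),cy,cz])-12.5*ax
z=-ax;y=np.array([-1,0,0.]);x=np.cross(y,z);R=J@np.c_[x,y,z]
print("tgt nest frame",tgt,"ax",ax);np.savez("tilt.npz",tgt=tgt,ax=ax,R=R)
to(N0+J@((tgt+60*ax)/1000),R)
E
```

```text
top plane [-4.73360585e-03  4.99643895e-01  8.74553345e+01] 0.8141633914541125 lean 26.54872620091812 xtilt -0.2712136114021174
top extents y [-33.67487101  -2.19944961] len [35.18557974] x [-14.38118638  12.76912139]
[(-28, array([-13.74942865,  12.76958045])), (-18, array([-13.62371729,  12.72436563])), (-8, array([-14.12315318,  11.83378203]))]
top centre -17.937160312779074 78.49314183998676
tgt nest frame [ -0.80603249 -12.35017615  67.31120963] ax [ 0.         -0.44695873  0.89455458]
t 18.15 tcp [0.5496 0.2062 0.1662] F [-0.2  0.  -0.7] w 86.1 q [-0.49  0.21  0.1   1.66 -0.02  1.29  2.57]
shift in present axes [ 0.0384 -0.0006  0.0453] | in axes after turn [ 0.0546 -0.0003  0.0233] | turn frac [ 0.0003 -0.0741 -0.0008]
```

carry_out --pt "0 0 0 0 -0.0185 0" --pt "0 0 0 0 -0.0185 0" --pt "0 0 0 0 -0.0185 0" --pt "0 0 0 0 -0.0185 0" --pt "0.03 0 0.01 0 0 0" --pt "0.0246 0 0.0133 0 0 0" --pt "0 0 0 0 0 0" --pt "0 0 0 0 0 0" --pt "0 0 0 0 0 0"

```text
time: 19.05
eef_pos: [0.5405, 0.1668, 0.1233]
orientation: [-1.927, 2.309, 0.213]
force: [0.3, 0.2, 0.3]
width: 0.996
gripper_force: 0.0
```

```bash
python3 - <<'E'
from h import *
f=np.load("tilt.npz");to(N0+J@(f["tgt"]/1000),f["R"])
E
```

```text
t 19.05 tcp [0.5405 0.1668 0.1233] F [0.3 0.2 0.3] w 86.6 q [ 0.48  0.23 -0.78  1.79 -0.02  1.12  2.68]
shift in present axes [-0.0178 -0.0038  0.0603] | in axes after turn [-0.0007 -0.0023  0.063 ] | turn frac [ 0.0041 -0.0438 -0.0012]
```

carry_out --pt "0 0 -0.04 0 0.015 0" --pt "0 0 0 0 0.015 0" --pt "0 0 0 0 0 0.0235" --pt "0 0 0 0 0 0.0235" --pt "0 0 0 0 0 0.0235" --pt "0 0 0 0 0 0.0235" --pt "0 0 0 0 0 0.0235" --pt "0 0 0 0 0 0.0235" --pt "0 0 0 0 0 0.0235" --pt "0 0 0 0 0 0.0235" --pt "0 0 0 0 0 0.0235" --pt "0 0 0 0 0 0.0235"

```text
time: 20.25
eef_pos: [0.5397, 0.1613, 0.163]
orientation: [-0.132, -3.113, -0.004]
force: [0.3, -0.4, -0.5]
width: 1.003
gripper_force: 0.0
```

carry_out --pt "0 0 0 0 0 0.0235" --pt "0 0 0 0 0 0.0235" --pt "0 0 0 0 0 0.0235" --pt "0 0 0 0 0 0.0235" --pt "0 0 0 0 0 0.0235" --pt "0 0 0 0 0 0.0235" --pt "0 0 0 0 0 0.0235" --pt "0 0 0 0 0 0.0235" --pt "0 0 0 0 0 0.0235" --pt "0 0 0 0 0 0.0235" --pt "0 0 0 0 0 0.0235" --pt "0 0 0 0 0 0"

```text
time: 21.45
eef_pos: [0.5398, 0.161, 0.1631]
orientation: [-2.349, -2.056, 0.026]
force: [-0.6, -0.0, 0.4]
width: 0.999
gripper_force: 0.0
```

```bash
cat >> h.py <<'E'
def Rt(ax):
    z=-np.array(ax);y=np.array([1.,0,0]);x=np.cross(y,z);return J@np.c_[x,y,z]
E
python3 - <<'E'
from h import *
f=np.load("tilt.npz");to(N0+J@((f["tgt"]+60*f["ax"])/1000),Rt(f["ax"]))
E
```

```text
t 21.45 tcp [0.5398 0.161  0.1631] F [-0.6 -0.   0.4] w 86.9 q [ 0.04  0.2  -0.42  1.68  0.07  1.3  -0.52]
shift in present axes [0.0076 0.0034 0.042 ] | in axes after turn [-0.0119  0.002   0.0411] | turn frac [-0.0057  0.0737  0.0061]
```

carry_out --pt "0 0 0 -0.0014 0.0184 0.0015" --pt "0 0 0 -0.0014 0.0184 0.0015" --pt "0 0 0 -0.0014 0.0184 0.0015" --pt "0 0 0 -0.0014 0.0184 0.0015" --pt "-0.0119 0.002 0 0 0 0" --pt "0 0 0.02 0 0 0" --pt "0 0 0 0 0 0" --pt "0 0 0 0 0 0" --pt "0 0 0 0 0 0"

```text
time: 22.35
eef_pos: [0.542, 0.1568, 0.1398]
orientation: [-2.15, -1.797, -0.505]
force: [0.2, 0.1, -0.0]
width: 1.0
gripper_force: 0.0
```

```bash
python3 - <<'E'
from h import *
f=np.load("tilt.npz");to(N0+J@(f["tgt"]/1000),Rt(f["ax"]))
E
```

```text
t 22.35 tcp [0.542  0.1568 0.1398] F [ 0.2  0.1 -0. ] w 87.0 q [ 0.32  0.12 -0.36  1.9  -0.47  1.07  0.  ]
shift in present axes [ 0.0021 -0.001   0.082 ] | in axes after turn [ 0.0019 -0.001   0.082 ] | turn frac [-0.      0.0003 -0.    ]
```

carry_out --pt "0.002 -0.001 0.02 0 0 0" --pt "0 0 0.03 0 0 0" --pt "0 0 0.02 0 0 0" --pt "0 0 0.012 0 0 0" --pt "0 0 0 0 0 0" --pt "0 0 0 0 0 0" --pt "0 0 0 0 0 0"

```text
time: 23.05
eef_pos: [0.5486, 0.1929, 0.0676]
orientation: [-2.153, -1.793, -0.507]
force: [0.8, -0.4, 0.3]
width: 0.999
gripper_force: 0.0
```

```bash
python3 - <<'E'
from h import *
f=np.load("tilt.npz");to(N0+J@(f["tgt"]/1000),Rt(f["ax"]))
E
```

```text
t 23.05 tcp [0.5486 0.1929 0.0676] F [ 0.8 -0.4  0.3] w 86.9 q [ 0.27  0.22 -0.39  1.96 -0.46  0.9  -0.01]
shift in present axes [ 0.0013 -0.0011  0.0009] | in axes after turn [ 0.0013 -0.0011  0.001 ] | turn frac [ 0.0003  0.0002 -0.0006]
```

carry_out --pt "0 0 0 0 0 0" --pt "0 0 0 0 0 0" --pt "0 0 0 0 0 0" --pt "0 0 0 0 0 0" --pt "0 0 0 0 0 0" --pt "0 0 0 0 0 0" --pt "0 0 0 0 0 0" --pt "0 0 0 0 0 0" --pt "0 0 0 0 0 0" --hand 1 --force 20

```text
time: 23.95
eef_pos: [0.5474, 0.1935, 0.0663]
orientation: [-2.152, -1.793, -0.504]
force: [-0.2, 0.2, 1.1]
width: 0.263
gripper_force: 0.0
```

```bash
python3 - <<'E'
from h import *
s=status.get_state();print(s["width"],s["gripper_force"])
hmap(0,330,-30,40)
s=status.get_state();print(s["width"],s["gripper_force"])
E
```

```text
0.2627449474710757 0.0
      57  52  47  42  37  32  27  22  17  12   7   2  -3  -8 -13 -18 -23 -28 -33 -38 -43 -48 -53 -58
  37   0   1   0   1   1   1  13  13  13  13  13  12  13  13  12  13  13  11  -1  -1  -1  -1  -1  -1
  32   1   1   0   1   1   0  13  12  12  13  15  16  12  13  12  13  -1  -1  -1  -1  -1  -1  -1  -1
  27   0   1   1   0   1   1  12  13  13  16  17  15  13  12  -1  -1  -1  -1  -1  -1  -1  -1  -1  -1
  22   1   0   1   1   1   1  12  12  16  16  40  40  39  39  -1 102 107  -1  -1  -1  -1  -1  -1  -1
  17   1   0   1   1   1   1  -1  40  41  41  41  41  40  41  40 105 109  -1  -1  -1  -1  -1  12  13
  12   0   0   1   1   1   1  -1  40  42  60  69  80  86  85  82 101 109 109 109  -1  -1  -1  13  13
   7   1   1   0   0   1  18  19  40  43  60  70  80  86  86  84  81  78  76  74  -1  -1  -1  13  13
   2   0   0   1   0   1  19  32  40  43  60  70  80  86  86  83  80  78  75  73  -1  -1  -1  12  13
  -3   1   0   0   0   1  16  32  40  43  60  70  80  86  86  83  81  78  76  73  -1  -1  -1  13  12
  -8   0   1   0   1   0  17  16  41  43  59  70  81  86  86  84  81  79  76  74  -1  -1  -1  12  13
 -13   1   0   1   1   1   0  -1  40  42  59  70  80  86  85  83 102 109 109 109  -1  -1  -1  12  13
 -18   0   0   1   1   0   0  -1  40  41  40  63  77  84  84  80 104 109  -1  -1  -1  -1  -1  12  13
 -23   1   0   1   0   1   0  11  40  40  41  40  40  39  41  40 103 108  -1  -1  -1  -1  -1  11  13
 -28   0   1   1   0   1   0  11  13  13  12  13  13  13  12  -1  -1  -1  -1  -1  -1  -1  -1  -1  -1
0.21861972863605514 0.0
```

```bash
python3 - <<'E'
from h import *
c=get_calibration("wrist");p,d=capture("wrist");s=status.get_state();R=Ro.from_rotvec(s["orientation"])
uu,vv=np.meshgrid(np.arange(200,440),np.arange(120,330))
z=np.array([at(c,a,b,d[b,a]) for a,b in zip(uu.ravel(),vv.ravel()) if d[b,a]>0])
L=R.inv().apply(z-s["eef_pos"])*1000
print("w",s["width"]*87,s["gripper_force"],"tcp px",proj(c,s["eef_pos"]))
H=np.full((26,13),99)
for x,y,h in L:
    i=int((h+80)//5);j=int((y+65)//10)
    if 0<=i<26 and 0<=j<13: H[i,j]=max(-99,min(H[i,j],99 if x<-25 or x>60 else int(-x)))  # -max x => nearest to camera
print("rows tool z, cols tool y; value = -(max tool x)");print('      ',[ -60+10*j for j in range(13)])
for i in range(26): print(i*5-78,H[i])
E
```

```text
w 15.161680131652483 0.0 tcp px (np.float64(323.09516759558437), np.float64(228.97050921427135))
rows tool z, cols tool y; value = -(max tool x)
       [-60, -50, -40, -30, -20, -10, 0, 10, 20, 30, 40, 50, 60]
-78 [99 99 99 99 99 -6 99 -5 -6 99 99 99 99]
-73 [99 99 99 99 99 -4 99 -4  4 99 99 99 99]
-68 [99 99 99 99 99  0 99  0 99 99 99 99 99]
-63 [ 99  99  99  99 -12 -12  99 -11 -12  99  99  99  99]
-58 [ 99  99  99  99 -12 -12  99 -10 -12  99  99  99  99]
-53 [ 99  99  99  99 -12 -12  99 -10 -12  99  99  99  99]
-48 [ 99  99  99  99 -12 -12  99 -10 -12  99  99  99  99]
-43 [ 99  99  99  99 -12 -12  99 -11 -12  99  99  99  99]
-38 [ 99  99  99  99 -12 -12  99 -11 -12  99  99  99  99]
-33 [ 99  99  99  99 -12 -11  99 -10 -12  99  99  99  99]
-28 [ 99  99  99  99 -12 -11  99 -10 -11  99  99  99  99]
-23 [99 99 99 99 99 99 99 99 99 99 99 99 99]
-18 [ 99  99  99  99  99  99  99 -13  99  99  99  99  99]
-13 [ 99  99  99  99  99 -19 -19 -19  99  99  99  99  99]
-8 [ 99  99  99  99  99 -19 -19 -19  99  99  99  99  99]
-3 [ 99  99  99  99  99 -19 -19 -19  99  99  99  99  99]
2 [ 99  99  99  99  99 -19 -19 -19  -4  99  99  99  99]
7 [ 99  99  99  99  99 -18 -19 -19  99  99  99  99  99]
12 [ 99  99  99  99  99 -18 -19 -19  99  99  99  99  99]
17 [ 99  99  99  99  99 -18 -19 -19  99  99  99  99  99]
22 [99 99 99 99  6 99 99 99  6 99 99 99 99]
27 [99 99 99 99 -1 99 99 99 -2 99 99 99 99]
32 [ 99  99  99  99 -12 -15 -15 -15 -12  99  99  99  99]
37 [ 99  99  99  99 -20 -21 -21 -21 -21  99  99  99  99]
42 [ 99  99  99  99 -21 -21 -21 -21 -21  99  99  99  99]
47 [ 99  99  19  20  99  99 -20  99  99  19  21  19  18]
```

carry_out --pt "0 0 -0.03 0 0 0" --pt "0 0 -0.03 0 0 0" --pt "0 0 0 0 0 0" --pt "0 0 0 0 0 0" --pt "0 0 0 0 0 0" --pt "0 0 0 0 0 0" --pt "0 0 0 0 0 0" --pt "0 0 0 0 0 0" --hand -1

```text
time: 24.85
eef_pos: [0.5423, 0.1675, 0.1195]
orientation: [-2.151, -1.792, -0.503]
force: [-0.4, -0.0, -0.6]
width: 0.814
gripper_force: 0.0
```

```bash
python3 - <<'E'
from h import *
c=get_calibration("wrist");p,d=capture("wrist");s=status.get_state();R=Ro.from_rotvec(s["orientation"])
uu,vv=np.meshgrid(np.arange(60,600),np.arange(120,380))
z=np.array([at(c,a,b,d[b,a]) for a,b in zip(uu.ravel(),vv.ravel()) if d[b,a]>0])
L=R.inv().apply(z-s["eef_pos"])*1000;print("w",s["width"]*87)
k=(abs(L[:,0])<25)&(abs(L[:,1])<75)&(L[:,2]<12);L=L[k]
for lo in range(-75,12,3):
    q=L[(L[:,2]>=lo)&(L[:,2]<lo+3)]
    if len(q): print(lo,len(q),"x",q[:,0].min().round(),q[:,0].max().round(),"|y|",abs(q[:,1]).min().round(1),abs(q[:,1]).max().round(1))
for y in(35,45,50,55):
  for x in (0,9):
    for zz in (-60,-40,-25,-15,-5,0):
        u,v=proj(c,s["eef_pos"]+R.apply([x/1e3,y/1e3,zz/1e3]));u,v=int(u),int(v)
        if 0<=u<640 and 0<=v<400: print((y,x,zz),(u,v),p[v,u],"meas L",(R.inv().apply(at(c,u,v,d[v,u])-s["eef_pos"])*1000).round())
E
```

```text
w 75.11230204562699
-75 641 x -11.0 4.0 |y| 34.4 41.1
-72 109 x -11.0 2.0 |y| 34.5 39.8
-69 82 x -10.0 0.0 |y| 34.5 36.5
-66 70 x -9.0 13.0 |y| 34.6 46.4
-63 139 x -9.0 12.0 |y| 34.6 48.0
-60 162 x -9.0 12.0 |y| 35.3 47.6
-57 179 x -9.0 12.0 |y| 35.5 47.4
-54 186 x -10.0 12.0 |y| 34.6 46.0
-51 171 x 5.0 12.0 |y| 34.5 45.4
-48 152 x 3.0 12.0 |y| 34.6 45.1
-45 146 x 2.0 12.0 |y| 34.5 45.0
-42 156 x 1.0 13.0 |y| 34.6 44.8
-39 157 x -1.0 12.0 |y| 34.6 45.0
-36 149 x -2.0 12.0 |y| 34.6 44.8
-33 160 x -4.0 12.0 |y| 34.6 44.7
-30 145 x -5.0 12.0 |y| 34.6 45.1
-27 66 x -6.0 12.0 |y| 34.7 44.5
(35, 0, -60) (404, 279) [134 136 138] meas L [  30.   21. -113.]
(35, 0, -40) (394, 258) [101 103 106] meas L [  33.   19. -108.]
(35, 0, -25) (389, 245) [93 89 92] meas L [-52.  60.  95.]
(35, 0, -15) (385, 238) [186 190 198] meas L [-46.  57.  98.]
(35, 0, -5) (382, 231) [187 192 198] meas L [-40.  54. 100.]
(35, 0, 0) (381, 228) [185 190 197] meas L [-38.  53. 102.]
(35, 9, -60) (405, 259) [107 108 111] meas L [  34.   21. -110.]
(35, 9, -40) (395, 241) [34 33 35] meas L [  6.  36. -34.]
(35, 9, -25)
[... 1746 characters left out ...]
  30.   32. -114.]
(55, 0, -40) (435, 258) [ 99 102 104] meas L [  34.   29. -109.]
(55, 0, -25) (426, 245) [180 185 196] meas L [-52.  94.  94.]
(55, 0, -15) (421, 238) [186 191 201] meas L [-46.  90.  97.]
(55, 0, -5) (416, 231) [186 191 200] meas L [-40.  85.  99.]
(55, 0, 0) (414, 228) [141 142 150] meas L [-37.  84. 100.]
(55, 9, -60) (453, 259) [105 106 109] meas L [  33.   34. -109.]
(55, 9, -40) (437, 241) [184 188 196] meas L [-48. 104.  96.]
(55, 9, -25) (428, 229) [184 188 195] meas L [-39.  97. 102.]
(55, 9, -15) (422, 223) [184 188 196] meas L [-34.  92. 104.]
(55, 9, -5) (417, 217) [184 189 196] meas L [-29.  87. 106.]
(55, 9, 0) (415, 214) [184 189 196] meas L [-26.  85. 106.]
```

The fingers really end about 25.5 mm behind the reported TCP: the first grasp had barely 3 mm of overlap, which explains the slip. I'll regrasp deeper along the tilted axis.

```bash
python3 - <<'E'
from h import *
f=np.load("tilt.npz");to(N0+J@((f["tgt"]-25.5*f["ax"])/1000),Rt(f["ax"]))
E
```

```text
t 24.9 tcp [0.5424 0.1674 0.1196] F [-0.2  0.1  0.6] w 75.1 q [ 0.31  0.14 -0.37  1.92 -0.47  1.03 -0.01]
shift in present axes [0.0016 0.0006 0.0847] | in axes after turn [0.0015 0.0005 0.0847] | turn frac [-0.0002  0.0002 -0.0006]
```

carry_out --pt "0.0015 0.0005 0.02 0 0 0" --pt "0 0 0.03 0 0 0" --pt "0 0 0.02 0 0 0" --pt "0 0 0.014 0 0 0" --pt "0 0 0 0 0 0" --pt "0 0 0 0 0 0"

```text
time: 25.5
eef_pos: [0.5504, 0.2051, 0.0458]
orientation: [-2.152, -1.792, -0.505]
force: [0.5, 0.7, -0.6]
width: 1.001
gripper_force: 0.0
```

carry_out --pt "0 0 0 0 0 0" --pt "0 0 0 0 0 0" --pt "0 0 0 0 0 0" --pt "0 0 0 0 0 0" --pt "0 0 0 0 0 0" --pt "0 0 0 0 0 0" --pt "0 0 0 0 0 0" --pt "0 0 0 0 0 0" --hand 1 --force 20

```text
time: 26.3
eef_pos: [0.55, 0.2053, 0.0455]
orientation: [-2.152, -1.793, -0.504]
force: [0.7, 0.3, -0.1]
width: 0.359
gripper_force: 0.2
```

carry_out --pt "0 0 0 0 0 0" --pt "0 0 0 0 0 0" --pt "0 0 0 0 0 0"

```text
time: 26.6
eef_pos: [0.55, 0.2053, 0.0455]
orientation: [-2.152, -1.793, -0.504]
force: [-0.1, 0.0, 0.2]
width: 0.317
gripper_force: 19.9
```

carry_out --pt "0 0 -0.01 0 0 0" --pt "0 0 -0.01 0 0 0" --pt "0 0 -0.015 0 0 0" --pt "0 0 0 0 0 0" --pt "0 0 0 0 0 0"

```text
time: 27.1
eef_pos: [0.5477, 0.1895, 0.0774]
orientation: [-2.153, -1.793, -0.505]
force: [-0.0, -0.0, -0.1]
width: 0.319
gripper_force: 19.9
```

```bash
python3 - <<'E'
from h import *
f=np.load("tilt.npz");to(N0+np.array([0,0,.08]),Rt([0,0,1.]))
hmap(0,330,-30,30)
E
```

```text
t 27.1 tcp [0.5477 0.1895 0.0774] F [-0.  -0.  -0.1] w 27.8 q [ 0.28  0.21 -0.39  1.95 -0.46  0.92 -0.02]
shift in present axes [ 0.0168 -0.      0.0054] | in axes after turn [ 0.0174  0.     -0.0026] | turn frac [ 0.     -0.0735 -0.0006]
      57  52  47  42  37  32  27  22  17  12   7   2  -3  -8 -13 -18 -23 -28 -33 -38 -43 -48 -53 -58
  27   0   1   1   1   1   0  12  12  12  16  16  16  14  12  13  -1  -1  -1  -1  -1  -1  -1  -1  -1
  22   1   1   2   1   0   0  12  12  39  39  40  40  39  13  13 108 109  -1  -1  -1  -1  -1  -1  12
  17   1   0   1   0   0   0  -1  41  41  41  41  41  40  40  -1 108 109  -1  -1  -1  -1  -1  -1  12
  12   1   0   0   0   1   0  -1  40  40  41  41  38  90 100 109  -1  -1 109 109  -1  -1  -1  -1  12
   7   1   0   1   1   1  17  18  40  40  24  23  73  91 101 109  -1  -1  -1 109  -1  -1  -1  -1  13
   2   1   0   1   1   0  18  32  40  41  31  -1  74  90 101 109  -1  -1  -1 109  -1  -1  -1  -1  13
  -3   0   1   1   1   1  16  32  41  40  34  -1  74  90 100 109  -1  -1  -1 109  -1  -1  -1  -1  13
  -8   1   0   0   0   1  17  16  41  40  23  -1  73  91 100 109  -1  -1  -1 109  -1  -1  -1  -1  13
 -13   1   1   1   1   0   1  -1  41  40  40  40  73  91 100 109  -1 108  -1 109  -1  -1  -1  -1  13
 -18   0   0   1   1   1   1  -1  40  40  41  40  41  40  41  40 107 109  -1  -1  -1  -1  -1  -1  13
 -23   0   0   1   1   1   0  12  40  41  41  40  40  41  40  40 107 109  -1  -1  -1  -1  -1  -1  12
 -28   1   0   1   1   0   0  12  13  12  12  13  12  13  13  12  -1  -1  -1  -1  -1  -1  -1  -1  -1
```

carry_out --pt "0 0 0 0 -0.0184 0" --pt "0 0 0 0 -0.0184 0" --pt "0 0 0 0 -0.0184 0" --pt "0 0 0 0 -0.0183 -0.0006" --pt "0.0174 0 0 0 0 0" --pt "0 0 0 0 0 0" --pt "0 0 0 0 0 0" --pt "0 0 0 0 0 0"

```text
time: 27.95
eef_pos: [0.5501, 0.2052, 0.0762]
orientation: [-2.411, -2.013, 0.004]
force: [0.5, 0.0, -1.1]
width: 0.319
gripper_force: 19.9
```

```bash
cat >> h.py <<'E'
def fity():
    to(N0+np.array([0,0,.058]),Rt([0,0,1.]))
    P=cloud(120,330);X,Y,Z=P.T;T=(status.get_state()["eef_pos"]-N0)@J*1000
    r=(abs(Z-40)<2.5)&(abs(Y)<35)&(abs(X)<30)
    ye=np.percentile(Y[r],99);xe=np.percentile(X[r&(Y>8)],[1,99]);print("rim +y edge (24)",ye.round(2),"x edges (-21,21)",xe.round(2))
    zt=T[2]+38
    w=(abs(X-T[0])<9)&(abs(Y-T[1]-18)<6)&(Z>T[2]-3)&(Z<T[2]+34)
    b=np.polyfit(Z[w]-(T[2]-12),Y[w],1);yw=np.polyfit(X[w],Y[w]-np.polyval(b,Z[w]-T[2]+12),1)[0]
    top=(abs(Z-zt)<5)&(abs(Y-T[1])<22)&(abs(X-T[0])<20)
    print("TCP nest frame",T.round(2),"n",w.sum(),"wall lean deg",np.degrees(np.arctan(b[0])).round(2),"yaw",-np.degrees(yw).round(2),"centre y at bottom",(b[1]-18).round(2),"ERR y",(b[1]-18-(ye-24)).round(2))
    # body lower edges in x from camera-facing +y wall
    w2=(abs(Y-np.polyval(b,Z-T[2]+12))<1.5)&(Z>T[2]+5)&(Z<T[2]+14)&(abs(X-T[0])<22);xx=np.percentile(X[w2],[1,99]);print("body x edges",xx.round(2),"mid",xx.mean().round(2),"rim mid",xe.mean().round(2),"ERR x",(xx.mean()-xe.mean()).round(2))
    if top.any(): print("top z",np.median(Z[top]),"bottom",np.median(Z[top])-50)
E
python3 -c "
from h import *
fity()"
```

```text
t 27.95 tcp [0.5501 0.2052 0.0762] F [ 0.5  0.  -1.1] w 27.7 q [-0.08  0.3  -0.38  1.74  0.12  1.12 -0.68]
shift in present axes [0.0017 0.0004 0.0182] | in axes after turn [0.0016 0.0004 0.0182] | turn frac [-0.0004  0.0002 -0.0002]
rim +y edge (24) 24.22 x edges (-21,21) [-21.04  20.19]
TCP nest frame [-0.18 -1.75 76.41] n 570 wall lean deg 0.5 yaw -0.21 centre y at bottom -2.19 ERR y -2.41
body x edges [-14.1   12.56] mid -0.77 rim mid -0.42 ERR x -0.35
top z 113.43578228056074 bottom 63.435782280560744
```

carry_out --pt "0.0024 0.0003 0 0 0 0" --pt "0 0 0.009 0 0 0" --pt "0 0 0.009 0 0 0" --pt "0 0 0 0 0 0" --pt "0 0 0 0 0 0" --pt "0 0 0 0 0 0"

```text
time: 28.6
eef_pos: [0.5511, 0.2094, 0.0589]
orientation: [-2.408, -2.015, 0.001]
force: [-0.1, 0.0, -0.9]
width: 0.316
gripper_force: 19.9
```

```bash
python3 -c "
from h import *
fity()"
```

```text
t 28.6 tcp [0.5511 0.2094 0.0589] F [-0.1  0.  -0.9] w 27.5 q [-0.09  0.32 -0.38  1.75  0.13  1.09 -0.69]
shift in present axes [-0.0028  0.0002  0.0009] | in axes after turn [-0.0028  0.0002  0.0009] | turn frac [-0.0003 -0.0001  0.0001]
rim +y edge (24) 24.15 x edges (-21,21) [-21.27  19.85]
TCP nest frame [-3.000e-02  2.790e+00  5.907e+01] n 565 wall lean deg 0.4 yaw -0.39 centre y at bottom 2.26 ERR y 2.11
body x edges [-13.84  12.72] mid -0.56 rim mid -0.71 ERR x 0.15
top z 96.1222948699475 bottom 46.122294869947495
```

carry_out --pt "-0.0016 0 0 0 0 0" --pt "0 0 0 0 0 0" --pt "0 0 0 0 0 0" --pt "0 0 0 0 0 0"

```text
time: 29.05
eef_pos: [0.5508, 0.2078, 0.0589]
orientation: [-2.408, -2.015, 0.001]
force: [-0.6, -0.2, -0.5]
width: 0.317
gripper_force: 19.9
```

```bash
python3 -c "
from h import *
fity()"
```

```text
t 29.05 tcp [0.5508 0.2078 0.0589] F [-0.6 -0.2 -0.5] w 27.6 q [-0.08  0.32 -0.38  1.76  0.13  1.09 -0.68]
shift in present axes [-0.0011  0.0002  0.0009] | in axes after turn [-0.0011  0.0002  0.0009] | turn frac [-0.0003 -0.      0.0001]
rim +y edge (24) 24.18 x edges (-21,21) [-21.32  19.86]
TCP nest frame [-0.24  1.08 58.89] n 563 wall lean deg 0.4 yaw -0.32 centre y at bottom 0.59 ERR y 0.41
body x edges [-13.8   12.72] mid -0.54 rim mid -0.73 ERR x 0.19
top z 96.1982741187909 bottom 46.198274118790906
```

carry_out --pt "-0.0003 0 0.003 0 0 0" --pt "0 0 0.003 0 0 0" --pt "0 0 0.003 0 0 0" --pt "0 0 0.002 0 0 0" --pt "0 0 0 0 0 0" --pt "0 0 0 0 0 0"

```text
time: 29.7
eef_pos: [0.5507, 0.2075, 0.0477]
orientation: [-2.408, -2.015, 0.002]
force: [0.5, 0.2, -0.0]
width: 0.323
gripper_force: 19.9
```

carry_out --pt "0 0 0.003 0 0 0" --pt "0 0 0.003 0 0 0" --pt "0 0 0.003 0 0 0" --pt "0 0 0.002 0 0 0" --pt "0 0 0.002 0 0 0" --pt "0 0 0 0 0 0" --pt "0 0 0 0 0 0" --force 40

```text
time: 30.4
eef_pos: [0.5506, 0.2074, 0.0367]
orientation: [-2.409, -2.015, 0.002]
force: [-4.8, -2.6, 11.9]
width: 0.319
gripper_force: 40.0
```

```bash
python3 -c "
from h import *
fity()"
```

```text
t 30.4 tcp [0.5506 0.2074 0.0367] F [-4.8 -2.6 11.9] w 27.7 q [-0.09  0.35 -0.37  1.77  0.14  1.05 -0.69]
shift in present axes [-0.0007  0.0003 -0.0213] | in axes after turn [-0.0007  0.0003 -0.0213] | turn frac [-0.0003  0.0001  0.0001]
rim +y edge (24) 24.24 x edges (-21,21) [-21.17  20.03]
TCP nest frame [-0.31  0.68 36.68] n 964 wall lean deg -6.46 yaw -0.17 centre y at bottom 4.55 ERR y 4.31
body x edges [-12.05  11.56] mid -0.25 rim mid -0.57 ERR x 0.33
top z 73.94007791765344 bottom 23.94007791765344
```

carry_out --pt "0 0 0.002 0 0 0" --pt "0 0 0.001 0 0 0" --pt "0 0 0 0 0 0" --pt "0 0 0 0 0 0"

```text
time: 30.85
eef_pos: [0.5507, 0.2075, 0.0364]
orientation: [-2.41, -2.016, 0.002]
force: [-10.1, -4.4, 27.1]
width: 0.317
gripper_force: 40.1
```

```bash
python3 -c "
from h import *
fity()"
```

```text
t 30.85 tcp [0.5507 0.2075 0.0364] F [-10.1  -4.4  27.1] w 27.6 q [-0.09  0.35 -0.37  1.77  0.14  1.05 -0.69]
shift in present axes [-0.0008  0.0002 -0.0216] | in axes after turn [-0.0008  0.0002 -0.0216] | turn frac [-0.0002  0.0002  0.0001]
rim +y edge (24) 24.23 x edges (-21,21) [-21.21  20.03]
TCP nest frame [-0.26  0.74 36.41] n 959 wall lean deg -6.48 yaw -0.22 centre y at bottom 4.65 ERR y 4.42
body x edges [-11.86  11.62] mid -0.12 rim mid -0.59 ERR x 0.47
top z 73.77106927112867 bottom 23.771069271128667
```

carry_out --pt "0 0 -0.003 0 0 0" --pt "0 0 0 0 0 0" --pt "0 0 0 0 0 0" --pt "0 0 0 0 0 0" --pt "0 0 0 0 0 0" --pt "0 0 0 0 0 0" --pt "0 0 0 0 0 0" --pt "0 0 0 0 0 0" --hand -1

```text
time: 31.7
eef_pos: [0.5506, 0.2075, 0.0347]
orientation: [-2.408, -2.015, 0.002]
force: [-1.0, -0.6, -0.8]
width: 0.944
gripper_force: 0.0
```

carry_out --pt "0 0 -0.02 0 0 0" --pt "0 0 -0.03 0 0 0" --pt "0 0 -0.04 0 0 0" --pt "0 0 -0.05 0 0 0" --pt "0 0 -0.05 0 0 0" --pt "0 0 -0.03 0 0 0" --pt "0 0 0 0 0 0"

```text
time: 32.4
eef_pos: [0.5536, 0.2088, 0.2609]
orientation: [2.408, 2.014, 0.013]
force: [0.8, 0.8, -0.8]
width: 1.0
gripper_force: 0.0
```

```bash
python3 - <<'E'
from h import *
hmap(0,330,-30,30)
P=cloud();X,Y,Z=P.T;m=(abs(X)<12)&(abs(Y)<16)&(Z>60)&(Z<85)
print(np.linalg.lstsq(np.c_[X[m],Y[m],np.ones(m.sum())],Z[m],rcond=None)[0],m.sum())
m2=(Z>71)&(Z<77)&(abs(X)<20)&(abs(Y)<24);print(np.percentile(X[m2],[1,99]),np.percentile(Y[m2],[1,99]))
m3=(abs(X-17)<2)&(Z>50)&(Z<66)&(abs(Y)<10);print("pin pts",m3.sum(),P[m3].mean(0) if m3.any() else "")
# mirror handle top from top camera (fresh): dark/bright end
c=get_calibration("top");p,d=capture("top")
z=np.array([at(c,a,b,d[b,a]) for b in range(190,250) for a in range(440,505) if d[b,a]>0])
k=z[(z[:,2]>.06)&(z[:,2]<.22)];print(len(k));o=np.argsort(-k[:,2])
print("handle pts",k[o[:12]].round(3).tolist())
for lo in np.arange(.06,.2,.02):
    q=k[(k[:,2]>=lo)&(k[:,2]<lo+.02)]
    if len(q):print(lo.round(2),q.mean(0).round(4),len(q))
to([.442,-.385,.30],np.c_[[0,-1,0],[-1,0,0],[0,0,-1.]])
E
```

```text
57  52  47  42  37  32  27  22  17  12   7   2  -3  -8 -13 -18 -23 -28 -33 -38 -43 -48 -53 -58
  27   0   1   0   1   1   2  13  13  12  16  16  13  13  13  13  13  13  13  12  12  12  12  13  12
  22   1   0   0   0   1   1  13  40  39  40  40  38  13  13  13  14  13  12  12  13  13  12  13  13
  17   1   1   1   1   0   1  11  41  40  40  41  41  40  41  40  41  41  -1  13  13  13  12  13  12
  12   0   0   1   1   1   1  12  41  74  74  74  75  74  75  74  74  -1  -1  12  12  12  12  12  12
   7   0   0   1   1   1  17  18  41  74  76  74  75  75  76  76  74  -1  -1  15  13  13  12  13  12
   2   2   0   1   0   1  19  32  41  74  75  74  74  74  75  74  75  -1  -1  18  13  13  12  13  13
  -3   1   1   1   0   1  16  32  40  74  74  74  75  75  74  74  75  -1  -1  15  12  13  12  12  13
  -8   0   0   1   0   1  16  16  40  74  75  75  76  75  76  76  74  -1  -1  14  12  13  14  13  12
 -13   1   0   1   1   0   1  12  40  74  74  74  75  74  75  75  74  -1  -1  12  13  12  13  12  13
 -18   1   0   1   1   1   1  13  41  41  40  41  40  42  40  41  41  39  -1  11  13  12  12  12
[... 439 characters left out ...]
, 0.183], [0.446, -0.379, 0.183], [0.44, -0.382, 0.182], [0.437, -0.385, 0.182], [0.44, -0.376, 0.181], [0.44, -0.386, 0.18], [0.438, -0.38, 0.179], [0.447, -0.384, 0.178], [0.441, -0.374, 0.178], [0.444, -0.38, 0.178]]
0.06 [ 0.4618 -0.352   0.0681] 15
0.08 [ 0.4408 -0.379   0.0893] 13
0.1 [ 0.4401 -0.3774  0.1116] 8
0.12 [ 0.4416 -0.378   0.1298] 12
0.14 [ 0.441  -0.3769  0.15  ] 10
0.16 [ 0.441  -0.3795  0.1728] 20
0.18 [ 0.4426 -0.3796  0.1827] 7
t 32.55 tcp [0.5506 0.2071 0.254 ] F [ 0.2  0.8 -0.7] w 86.9 q [-0.07  0.19 -0.39  1.51  0.07  1.46 -0.64]
shift in present axes [-0.602  -0.0025 -0.0457] | in axes after turn [ 0.5921  0.1086 -0.046 ] | turn frac [1.000e-04 7.000e-04 4.717e-01]
```

The insert is home: its top is level at 73.8 mm with the pin on the far side. Next is the mirror, and first I need to see which way its glass faces, viewing from both sides.

```bash
python3 -c "
from h import *
plan([.31,-.40,.28],0)"
```

```text
t 32.55 tcp [0.5506 0.2071 0.254 ] ydir -10.17 zdir [-2.8e-03 -1.0e-04 -1.0e+00] F [ 0.2  0.8 -0.7] w 86.9 q7 [-0.07  0.19 -0.39  1.51  0.07  1.46 -0.64]
shift [-0.6401 -0.1297 -0.0253] rows>= 13.072037293895342 | turn frac [-4.500e-04  5.000e-05 -2.826e-02] rows>= 1.184548346828299
```

carry_out --pt "-0.046 -0.009 -0.004 0 0 0" --pt "-0.046 -0.009 -0.004 0 0 0" --pt "-0.046 -0.009 -0.004 0 0 0" --pt "-0.046 -0.009 -0.004 0 0 0" --pt "-0.046 -0.009 -0.004 0 0 0" --pt "-0.046 -0.009 -0.004 0 0 0" --pt "-0.046 -0.009 0 0 0 0" --pt "-0.046 -0.009 0 0 0 0" --pt "-0.046 -0.009 0 0 0 0" --pt "-0.046 -0.009 0 0 0 0" --pt "-0.046 -0.009 0 0 0 0" --pt "-0.046 -0.009 0 0 0 0"

```text
time: 33.75
eef_pos: [0.3455, -0.3179, 0.277]
orientation: [-2.406, -2.013, 0.003]
force: [-0.0, 0.2, 0.6]
width: 1.003
gripper_force: 0.0
```

```bash
python3 -c "
from h import *
plan([.31,-.40,.14],0)"
```

```text
t 33.75 tcp [ 0.3455 -0.3179  0.277 ] ydir -10.17 zdir [-0.0042  0.0022 -1.    ] F [-0.   0.2  0.6] w 87.3 q7 [ 0.47 -0.1   0.2   1.75  0.02  1.49  0.49]
shift [-0.0873 -0.0199  0.137 ] rows>= 3.272879105373832 | turn frac [-0.00069 -0.00029 -0.02826] rows>= 1.1846949651468408
```

carry_out --pt "-0.044 -0.01 0 0 0 0" --pt "-0.043 -0.01 0 0 0 0" --pt "0 0 0.045 0 0 -0.014" --pt "0 0 0.045 0 0 -0.0142" --pt "0 0 0.045 0 0 0" --pt "0 0 0 0 0 0" --pt "0 0 0 0 0 0"

```text
time: 34.45
eef_pos: [0.3114, -0.3982, 0.1433]
orientation: [-2.219, -2.218, 0.002]
force: [0.5, -0.7, 1.2]
width: 1.001
gripper_force: 0.0
```

```bash
cat >> h.py <<'E'
def mirview(n):
    plan([.442,-.384,.24],0)
    c=get_calibration("wrist");p,d=capture("wrist");np.savez(n,p=p,d=d,R=c["R"],t=c["t"])
    uu,vv=np.meshgrid(np.arange(0,640),np.arange(0,400))
    o,z=[],[]
    for a,b in zip(uu.ravel(),vv.ravel()):
        if d[b,a]>0: z.append(at(c,a,b,d[b,a]));o.append(p[b,a])
    z=np.array(z);o=np.array(o).astype(int)
    k=(abs(z[:,0]-.442)<.05)&(abs(z[:,1]+.382)<.06)&(z[:,2]>.005)&(z[:,2]<.19);return c,z[k],o[k]
E
python3 - <<'E'
from h import *
c,z,o=mirview("m1.npz")
h=z[z[:,2]>.09]
for lo in np.arange(.08,.19,.015):
    q=h[(h[:,2]>=lo)&(h[:,2]<lo+.015)]
    if len(q): print("handle",lo.round(3),len(q),"x",np.percentile(q[:,0],[2,98]).round(4),"y",np.percentile(q[:,1],[2,98]).round(4))
for lo in np.arange(.012,.08,.006):
    k=(z[:,2]>=lo)&(z[:,2]<lo+.006)
    print("z",lo.round(3),[ (round(y,3),len(zz:=z[k&(abs(z[:,1]-y)<.004)]), (np.percentile(zz[:,0],10)*1000).round(0) if len(zz) else 0, o[k&(abs(z[:,1]-y)<.004)].mean(0).astype(int).tolist() if len(zz) else 0) for y in (-.42,-.41,-.40,-.39,-.38,-.37,-.36,-.35)])
E
```

```text
t 34.45 tcp [ 0.3114 -0.3982  0.1433] ydir -0.03 zdir [-0.0041  0.0024 -1.    ] F [ 0.5 -0.7  1.2] w 87.1 q7 [ 0.55  0.05  0.31  1.88 -0.01  1.22  0.87]
shift [ 0.0145  0.1302 -0.0972] rows>= 3.2622241928015563 | turn frac [-6.5e-04 -3.8e-04 -7.0e-05] rows>= 0.03162511165121032
handle 0.08 76 x [0.4395 0.4503] y [-0.3862 -0.3749]
handle 0.095 250 x [0.4395 0.4494] y [-0.386  -0.3749]
handle 0.11 303 x [0.4393 0.4496] y [-0.3863 -0.3748]
handle 0.125 365 x [0.4392 0.4495] y [-0.386  -0.3749]
handle 0.14 459 x [0.4391 0.4494] y [-0.3863 -0.3748]
handle 0.155 598 x [0.4388 0.4497] y [-0.3861 -0.3748]
handle 0.17 943 x [0.4388 0.4515] y [-0.3854 -0.3744]
z 0.012 [(-0.42, 18, np.float64(422.0), [213, 211, 212]), (-0.41, 13, np.float64(438.0), [132, 134, 136]), (-0.4, 20, np.float64(438.0), [139, 141, 142]), (-0.39, 16, np.float64(441.0), [150, 151, 153]), (-0.38, 15, np.float64(442.0), [146, 147, 149]), (-0.37, 18, np.float64(442.0), [147, 149, 151]), (-0.36, 20, np.float64(439.0), [131, 133, 134]), (-0.35, 45, np.float64(426.0), [168, 168, 170])]
z 0.018 [(-0.42, 0, 0, 0), (-0.41, 16, np
[... 2546 characters left out ...]
155]), (-0.37, 17, np.float64(442.0), [171, 168, 170]), (-0.36, 0, 0, 0), (-0.35, 0, 0, 0)]
z 0.066 [(-0.42, 0, 0, 0), (-0.41, 0, 0, 0), (-0.4, 0, 0, 0), (-0.39, 1, np.float64(443.0), [130, 129, 129]), (-0.38, 30, np.float64(440.0), [136, 134, 136]), (-0.37, 0, 0, 0), (-0.36, 0, 0, 0), (-0.35, 0, 0, 0)]
z 0.072 [(-0.42, 0, 0, 0), (-0.41, 0, 0, 0), (-0.4, 0, 0, 0), (-0.39, 0, 0, 0), (-0.38, 36, np.float64(441.0), [168, 165, 166]), (-0.37, 0, 0, 0), (-0.36, 0, 0, 0), (-0.35, 0, 0, 0)]
z 0.078 [(-0.42, 0, 0, 0), (-0.41, 0, 0, 0), (-0.4, 0, 0, 0), (-0.39, 8, np.float64(440.0), [126, 134, 127]), (-0.38, 25, np.float64(439.0), [124, 122, 123]), (-0.37, 0, 0, 0), (-0.36, 0, 0, 0), (-0.35, 0, 0, 0)]
```

carry_out --pt "0 0 -0.045 0 0 0" --pt "0.007 0.045 -0.045 0 0 0" --pt "0 0.045 -0.01 0 0 0" --pt "0 0.045 0 0 0 0" --pt "0 0.045 0 0 0 0" --pt "0 0.045 0 0 0 0" --pt "0 0.045 0 0 0 0" --pt "0 0 0 0 0 0" --pt "0 0 0 0 0 0"

```text
time: 35.4
eef_pos: [0.574, -0.3933, 0.2351]
orientation: [2.219, 2.223, -0.002]
force: [-1.3, -0.6, 0.2]
width: 1.001
gripper_force: 0.0
```

```bash
python3 - <<'E'
from h import *
f=np.load("m1.npz");c=dict(get_calibration("wrist"),R=f["R"],t=f["t"]);p,d=f["p"],f["d"]
z=np.array([at(c,a,b,d[b,a]) for b in range(0,400) for a in range(0,640) if d[b,a]>0])
k=(z[:,2]>.015)&(z[:,2]<.047)&(z[:,1]>-.393)&(z[:,1]<-.366)&(abs(z[:,0]-.442)<.003);q=np.polyfit(z[k][:,1],z[k][:,0],1);print("face yaw",-np.degrees(np.arctan(q[0])),"x at -.3805",np.polyval(q,-.3805))
c,z,o=mirview("m2.npz")
k=(z[:,0]>.4455)&(z[:,0]<.4525)&(z[:,2]<.08)
for lo in np.arange(.02,.075,.008):
    m=k&(z[:,2]>=lo)&(z[:,2]<lo+.008)&(abs(z[:,1]+.3805)<.012)
    if m.any(): print(lo.round(3),m.sum(),o[m].mean(0).astype(int),np.median(z[m][:,0]).round(4))
h=z[z[:,2]>.09];
for lo in(.1,.13,.16):
    q=h[(h[:,2]>=lo)&(h[:,2]<lo+.02)]
    if len(q): print("handle",lo,len(q),"x",np.percentile(q[:,0],[2,98]).round(4),"y",np.percentile(q[:,1],[2,98]).round(4))
E
```

```text
face yaw -0.6277726258546904 x at -.3805 0.4422492879296005
t 35.4 tcp [ 0.574  -0.3933  0.2351] ydir 0.11 zdir [-5.e-04 -9.e-04 -1.e+00] F [-1.3 -0.6  0.2] w 87.1 q7 [ 0.41  0.41  0.21  1.27 -0.08  1.47  0.62]
shift [ 0.0095 -0.132  -0.0049] rows>= 2.6476796752535297 | turn frac [-8.0e-05  1.5e-04  3.0e-04] rows>= 0.014361169280488275
0.02 40 [94 92 93] 0.4505
0.028 44 [94 92 93] 0.4503
0.036 42 [91 90 91] 0.4505
0.044 57 [105 103 105] 0.4497
0.052 53 [70 68 70] 0.4504
0.06 47 [145 144 145] 0.45
0.068 30 [128 127 128] 0.4508
handle 0.1 141 x [0.4427 0.4528] y [-0.386  -0.3746]
handle 0.13 180 x [0.4426 0.4527] y [-0.386  -0.3746]
handle 0.16 454 x [0.4404 0.453 ] y [-0.3871 -0.3742]
```

The far side is dark backing (about 94 grey) and the near side light glass (155), so the glass faces the robot. The handle axis is near (0.446, −0.380), yaw about −0.6°. Going above it now.

```bash
python3 -c "
from h import *
plan([.4459,-.3804,.1128],-.6)"
```

```text
t 35.45 tcp [ 0.5725 -0.3944  0.2356] ydir -0.02 zdir [-3.0e-04 -1.6e-03 -1.0e+00] F [-0.8  0.1  0.6] w 87.1 q7 [ 0.41  0.41  0.21  1.27 -0.08  1.47  0.62]
shift [ 0.0141 -0.1266  0.1228] rows>= 3.538742010071048 | turn frac [-5.0e-05  2.5e-04  1.6e-03] rows>= 0.0680363977121236
```

carry_out --pt "0.0047 -0.0422 0 0 0 0.0016" --pt "0.0047 -0.0422 0 0 0 0" --pt "0.0047 -0.0422 0 0 0 0" --pt "0 0 0 0 0 0" --pt "0 0 0.03 0 0 0" --pt "0 0 0 0 0 0" --pt "0 0 0 0 0 0"

```text
time: 36.15
eef_pos: [0.4453, -0.3789, 0.2051]
orientation: [-2.233, -2.208, 0.001]
force: [0.9, 0.6, 0.7]
width: 1.004
gripper_force: 0.0
```

```bash
python3 - <<'E'
from h import *
c,z,o=mirview("m3.npz");plan([.4459,-.3804,.1128],-.6)
k=z[z[:,2]>.172];print("handle top",np.percentile(k[:,0],[2,98]),np.percentile(k[:,1],[2,98]),np.median(k[:,2]),len(k))
E
```

```text
t 36.15 tcp [ 0.4453 -0.3789  0.2051] ydir -0.65 zdir [-1.e-03  1.e-04 -1.e+00] F [0.9 0.6 0.7] w 87.3 q7 [ 0.45  0.18  0.24  1.62 -0.04  1.36  0.68]
shift [-0.0051 -0.0033 -0.0349] rows>= 0.7085483912684846 | turn frac [-1.70e-04 -1.00e-05 -1.79e-03] rows>= 0.0755201470208255
t 36.2 tcp [ 0.446  -0.3792  0.2056] ydir -0.62 zdir [-1.e-04 -7.e-04 -1.e+00] F [ 0.3 -0.5  0.3] w 87.0 q7 [ 0.45  0.18  0.24  1.61 -0.04  1.35  0.68]
shift [-0.0012 -0.0001  0.0928] rows>= 1.8560473321538977 | turn frac [-2.0e-05  1.1e-04 -6.0e-05] rows>= 0.005453426594998474
handle top [0.43964708 0.45192926] [-0.38734014 -0.37419534] 0.17958490907215613 394
```

carry_out --pt "-0.0013 0 0.02 0 0 0" --pt "0 0 0.03 0 0 0" --pt "0 0 0.03 0 0 0" --pt "0 0 0.013 0 0 0" --pt "0 0 0 0 0 0" --pt "0 0 0 0 0 0"

```text
time: 36.8
eef_pos: [0.4465, -0.3806, 0.1125]
orientation: [2.233, 2.209, -0.001]
force: [-0.6, -0.0, 0.4]
width: 1.002
gripper_force: 0.0
```

carry_out --pt "0 0 0 0 0 0" --pt "0 0 0 0 0 0" --pt "0 0 0 0 0 0" --pt "0 0 0 0 0 0" --pt "0 0 0 0 0 0" --pt "0 0 0 0 0 0" --pt "0 0 0 0 0 0" --pt "0 0 0 0 0 0" --pt "0 0 0 0 0 0" --pt "0 0 0 0 0 0" --pt "0 0 0 0 0 0" --pt "0 0 0 0 0 0" --hand 1 --force 30

```text
time: 38.0
eef_pos: [0.4455, -0.3798, 0.1108]
orientation: [-2.232, -2.209, 0.001]
force: [0.2, 0.4, -0.0]
width: 0.137
gripper_force: 30.0
```

carry_out --pt "0 0 -0.01 0 0 0" --pt "0 0 -0.015 0 0 0" --pt "0 0 -0.02 0 0 0" --pt "0 0 -0.025 0 0 0" --pt "0 0 -0.03 0 0 0" --pt "0 0 -0.03 0 0 0" --pt "0 0 0 0 0 0" --pt "0 0 0 0 0 0"

```text
time: 38.8
eef_pos: [0.4462, -0.3803, 0.2426]
orientation: [2.232, 2.209, -0.001]
force: [0.5, -0.4, -1.2]
width: 0.137
gripper_force: 30.0
```

```bash
python3 -c "
from h import *
plan([.6233,.1418,.24],-29.2)
print(status.get_state()['gripper_force'])"
```

```text
t 38.8 tcp [ 0.4462 -0.3803  0.2426] ydir -0.6 zdir [ 5.e-04 -1.e-03 -1.e+00] F [ 0.5 -0.4 -1.2] w 11.9 q7 [ 0.45  0.16  0.24  1.56 -0.04  1.43  0.68]
shift [0.524  0.1717 0.0022] rows>= 11.027295786623789 | turn frac [0.00011 0.00014 0.07944] rows>= 3.3294260759645637
29.999805190600455
```

carry_out --pt "0.02 0.007 0 0 0 0" --pt "0.034 0.011 0 0 0 0" --pt "0.034 0.011 0 0 0 0" --pt "0.034 0.011 0 0 0 0" --pt "0.034 0.011 0 0 0 0" --pt "0.034 0.011 0 0 0 0" --pt "0.034 0.011 0 0 0 0" --pt "0.034 0.011 0 0 0 0" --pt "0.034 0.011 0 0 0 0" --pt "0.034 0.011 0 0 0 0" --pt "0.034 0.011 0 0 0 0" --pt "0.034 0.011 0 0 0 0"

```text
time: 40.0
eef_pos: [0.5773, 0.0141, 0.2396]
orientation: [-2.231, -2.208, 0.004]
force: [0.4, 0.8, -1.7]
width: 0.137
gripper_force: 30.0
```

carry_out --pt "0.034 0.011 0 0 0 0" --pt "0.034 0.011 0 0 0 0" --pt "0.034 0.011 0 0 0 0" --pt "0.028 0.01 0 0 0 0" --pt "0 0 0 0 0 0.016" --pt "0 0 0 0 0 0.016" --pt "0 0 0 0 0 0.016" --pt "0 0 0 0 0 0.016" --pt "0 0 0 0 0 0.0154" --pt "0 0 0 0 0 0" --pt "0 0 0 0 0 0"

```text
time: 41.1
eef_pos: [0.6217, 0.1422, 0.2399]
orientation: [-2.706, -1.593, 0.005]
force: [-0.5, 0.3, -1.5]
width: 0.14
gripper_force: 30.0
```

```bash
python3 -c "
from h import *
plan([.6233,.1418,.1358],-29.2)
print(status.get_state()['gripper_force'])"
```

```text
t 41.1 tcp [0.6217 0.1422 0.2399] ydir -29.04 zdir [-3.5e-03 -1.0e-04 -1.0e+00] F [-0.5  0.3 -1.5] w 12.2 q7 [-0.18  0.28 -0.1   1.41  0.03  1.45 -0.79]
shift [0.0007 0.0019 0.1041] rows>= 2.0816979100938138 | turn frac [-0.00048  0.00028  0.00043] rows>= 0.029561715281489126
29.9998751655221
```

carry_out --pt "0.0005 0.001 0.03 0 0 0.0004" --pt "0 0 0.03 0 0 0" --pt "0 0 0.024 0 0 0" --pt "0 0 0.02 0 0 0" --pt "0 0 0 0 0 0" --pt "0 0 0 0 0 0" --pt "0 0 0 0 0 0" --pt "0 0 0 0 0 0"

```text
time: 41.9
eef_pos: [0.6242, 0.1426, 0.1385]
orientation: [-2.711, -1.587, -0.002]
force: [-0.5, -0.5, -0.2]
width: 0.138
gripper_force: 30.0
```

```bash
cat >> h.py <<'E'
def mfit():
    plan([.6233,.1418,.1358],-29.2)
    c=get_calibration("wrist");p,d=capture("wrist")
    z=np.array([at(c,a,b,d[b,a]) for b in range(60,400) for a in range(100,540) if d[b,a]>0])
    S=np.array([.6207,.1433,.057]);a=np.radians(-29.2);mx=np.array([np.cos(a),np.sin(a),0]);my=np.array([-mx[1],mx[0],0])
    q=z-S;X,Y,Z=q@mx*1000,q@my*1000,q[:,2]*1000
    k=(abs(X-3)<12)&(abs(Y)<34)&(abs(Z)<32)
    print("frame pts",k.sum(),"X",np.percentile(X[k],[1,50,99]).round(1),"Y",np.percentile(Y[k],[1,99]).round(1),"Z",np.percentile(Z[k],[1,50,99]).round(1))
    t=k&(abs(Z-np.percentile(Z[k],97))<2)&(abs(Y)>8)
    if t.sum()>10:
        l=np.polyfit(Y[t],X[t],1);print("top edge n",t.sum(),"yaw err deg",-np.degrees(np.arctan(l[0])).round(2),"X",np.percentile(X[t],[2,98]).round(1),"z",np.median(Z[t]).round(1))
    e=k&(Y>19)&(abs(Z)<18)
    if e.sum()>10: l=np.polyfit(Z[e],X[e],1);print("side edge n",e.sum(),"X",np.percentile(X[e],[2,50,98]).round(1),"Y",np.median(Y[e]).round(1),"lean deg",np.degrees(np.arctan(l[0])).round(2))
    h=(abs(X-3)<12)&(abs(Y)<10)&(Z>30)&(Z<95)
    if h.sum()>10: print("handle n",h.sum(),"X",np.percentile(X[h],[2,98]).round(1),"Y",np.percentile(Y[h],[2,98]).round(1))
    return c,p,d
E
python3 -c "
from h import *
mfit()
print(status.get_state()['gripper_force'])"
```

```text
t 41.9 tcp [0.6242 0.1426 0.1385] ydir -29.31 zdir [ 9.0e-04  1.2e-03 -1.0e+00] F [-0.5 -0.5 -0.2] w 12.0 q7 [-0.18  0.33 -0.1   1.55  0.03  1.26 -0.8 ]
shift [-0.0011 -0.0004  0.0027] rows>= 0.059257860455006583 | turn frac [ 3.0e-05 -2.3e-04 -2.9e-04] rows>= 0.015683864517512167
frame pts 312 X [-1.   3.5  8. ] Y [ 6.3 24.5] Z [-16.6  23.5  31.8]
side edge n 59 X [0.4 3.5 6.8] Y 24.2 lean deg -0.22
handle n 616 X [-2.3  9.7] Y [3.4 8.2]
29.999812147580087
```

carry_out --pt "-0.0005 -0.0004 0.002 0 0 -0.0002" --pt "0 0 0 0 0 0" --pt "0 0 0 0 0 0" --pt "0 0 0 0 0 0" --pt "0 0 0 0 0 0"

```text
time: 42.45
eef_pos: [0.6226, 0.1421, 0.1348]
orientation: [-2.709, -1.588, 0.002]
force: [-0.6, 0.8, -1.0]
width: 0.138
gripper_force: 30.0
```

```bash
python3 - <<'E'
from h import *
c,p,d=mfit()
z=np.array([at(c,a,b,d[b,a]) for b in range(60,400) for a in range(100,540) if d[b,a]>0])
S=np.array([.6207,.1433,.057]);a=np.radians(-29.2);mx=np.array([np.cos(a),np.sin(a),0]);my=np.array([-mx[1],mx[0],0])
q=z-S;X,Y,Z=q@mx*1000,q@my*1000,q[:,2]*1000
k=(abs(X-3)<4)&(Y>10)&(Y<23)&(Z>10)&(Z<34);print("top face Z",np.percentile(Z[k],[5,25,50,75,95]).round(1),k.sum())
l=np.polyfit(Y[k],X[k],1);print(np.percentile(X[k],[2,98]))
# ring + nest recheck with this view
g=(abs(z[:,2]-.074)<.003);Q=(z[g]-N0)@J*1000;m=(abs(Q[:,0])<22)&(abs(Q[:,1])<25)
if m.sum()>20: print("insert top",np.percentile(Q[m,0],[1,99]).round(1),np.percentile(Q[m,1],[1,99]).round(1),np.median(Q[m,2]).round(2))
# lens direction check: top camera colours of jig camera box centre -> jig origin
c=get_calibration("top");p,d=capture("top")
z=np.array([at(c,a,b,d[b,a]) for b in range(215,275) for a in range(270,335) if d[b,a]>0])
k=(abs(z[:,2]-.08)<.004)&(z[:,0]>.33)&(z[:,0]<.46);print("cam box top",cv2.minAreaRect((z[k][:,:2]*1000).astype(np.float32)),k.sum())
O=N0-J@np.array([.035,.05,0]);print("expect box centre",O+J@np.array([-.1155,0,0]),"origin",O)
E
```

```text
t 42.45 tcp [0.6226 0.1421 0.1348] ydir -29.25 zdir [-1.8e-03  5.0e-04 -1.0e+00] F [-0.6  0.8 -1. ] w 12.0 q7 [-0.18  0.33 -0.1   1.56  0.03  1.25 -0.8 ]
shift [ 0.0001  0.0007 -0.001 ] rows>= 0.024460128327713423 | turn frac [-2.8e-04  7.0e-05 -1.4e-04] rows>= 0.013604643229975705
frame pts 389 X [-2.3  2.2  7.4] Y [ 2.5 23.2] Z [-18.7  20.4  31.2]
side edge n 68 X [-0.9  2.2  5.4] Y 22.8 lean deg -0.8
handle n 612 X [-3.4  8.7] Y [2.5 5.8]
top face Z [13.8 18.8 20.  20.6 21.5] 169
[-0.89047549  6.11006692]
insert top [-13.1  13.9] [-16.8  18.1] 73.55
cam box top ((390.5213928222656, 183.78468322753906), (40.440406799316406, 79.29938507080078), 80.79383087158203) 123
expect box centre [0.39382432 0.18414147 0.        ] origin [0.50749892 0.16368819 0.        ]
```

carry_out --pt "0.0007 0.0004 -0.0009 0 0 0" --pt "0 0 0 0 0 0" --pt "0 0 0 0 0 0" --pt "0 0 0 0 0 0" --pt "0 0 0 0 0 0"

```text
time: 43.05
eef_pos: [0.6233, 0.1425, 0.1357]
orientation: [-2.709, -1.588, 0.002]
force: [0.9, 0.1, 0.4]
width: 0.14
gripper_force: 30.0
```

```bash
cat >> h.py <<'E'
def mtop(c,d):
    z=np.array([at(c,a,b,d[b,a]) for b in range(60,400) for a in range(100,540) if d[b,a]>0])
    S=np.array([.6207,.1433,.057]);a=np.radians(-29.2);mx=np.array([np.cos(a),np.sin(a),0]);my=np.array([-mx[1],mx[0],0])
    q=z-S;X,Y,Z=q@mx*1000,q@my*1000,q[:,2]*1000
    k=(abs(X-3)<4)&(Y>10)&(Y<23)&(Z>17)&(Z<28);print("top face Z (22)",np.percentile(Z[k],[25,50,75]).round(1),k.sum())
E
python3 -c "
from h import *
for i in range(3):
    c,p,d=mfit();mtop(c,d)"
```

```text
t 43.05 tcp [0.6233 0.1425 0.1357] ydir -29.25 zdir [-1.7e-03  5.0e-04 -1.0e+00] F [0.9 0.1 0.4] w 12.2 q7 [-0.18  0.34 -0.1   1.56  0.03  1.25 -0.8 ]
shift [-0.0006  0.0004 -0.0001] rows>= 0.013647198005230596 | turn frac [-2.8e-04  7.0e-05 -1.4e-04] rows>= 0.013346699452867974
frame pts 380 X [-1.9  2.6  7.8] Y [ 3.2 23.8] Z [-19.2  21.1  31.7]
side edge n 63 X [-0.5  2.6  5.8] Y 23.5 lean deg -0.7
handle n 624 X [-3.  9.] Y [3.3 6.8]
top face Z (22) [20.4 21.1 21.7] 147
t 43.1 tcp [0.6233 0.1425 0.1357] ydir -29.25 zdir [-1.8e-03  5.0e-04 -1.0e+00] F [-0.1  0.5 -1.4] w 11.7 q7 [-0.18  0.34 -0.1   1.56  0.03  1.25 -0.8 ]
shift [-0.0006  0.0004 -0.0001] rows>= 0.013382178733545792 | turn frac [-2.8e-04  7.0e-05 -1.4e-04] rows>= 0.01345668845959907
frame pts 378 X [-1.9  2.6  7.8] Y [ 3.  23.8] Z [-19.3  21.3  31.8]
side edge n 63 X [-0.5  2.6  5.8] Y 23.5 lean deg -0.71
handle n 623 X [-3.  9.] Y [3.  6.8]
top face Z (22) [20.7 21.3 21.8] 145
t 43.15 tcp [0.6233 0.1425 0.1357] ydir -29.25 zdir [-1.8e-03  5.0e-04 -1.0e+00] F [-0.8 -0.4 -0.5] w 11.8 q7 [-0.18  0.34 -0.1   1.56  0.03  1.25 -0.8 ]
shift [-0.0006  0.0004 -0.0001] rows>= 0.013344194987084924 | turn frac [-2.8e-04  7.0e-05 -1.4e-04] rows>= 0.013541570104827306
frame pts 378 X [-1.9  2.6  7.8] Y [ 3.  23.8] Z [-19.2  21.2  31.7]
side edge n 62 X [-0.5  2.6  5.8] Y 23.5 lean deg -1.06
handle n 625 X [-3.  9.] Y [2.9 6.9]
top face Z (22) [20.6 21.3 21.8] 146
```

```bash
python3 -c "
from rig import finish_job
print(finish_job())"
```

```text
the job is handed in; nothing more can be done
None
```

I seated the insert fully in the left nest with the pin facing away from the camera. The mirror is held upright over the ring, within about 1 mm of its spot and turned to the pin, though I couldn't see the pin's reflection in the lens view; handed in at about 43 s.

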